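# Clear and unstack the pottery tool trays

### The job

Take the stack of trays apart so that both tiers lie open and empty on the bench: stand the glass jar upright in the middle of the dark blue tile, lay the red rib flat in the middle of the teal plate, lay the steel trimming tool centred in the two notches of the terracotta tool rest, and set the emptied pale upper tray squarely on the black rubber mat, its long side along the mat's. Keep the jar upright all the while, set it down gently without letting it drop, and leave the clay bowl and the white pot where they stand.

Things in the scene. Friction and masses are not known exactly. Their poses are not given: they have to be found in the camera images.
- jar_mid (a point): Green glass jar with a yellow twist cap, round, 52 mm across, 72 mm tall with the cap, about 140 g. The point is its centre, half-way up; z up. At the start it stands in the pale upper tray, in the cell on the robot's side of the divider, left or right of the rib; the walls round it are 20 mm high, so it can be gripped round the glass above them.
- rib_mid (a point): Red plastic throwing rib, a flat rounded oval 68 mm long (x), 42 mm wide (y), 6 mm thick, about 25 g. The point is its centre, half-way through its thickness; z up. It lies flat on the upper tray's floor in the jar's cell, its length along the divider. About 26 mm are free either side of its width: grip it across the width, fingertips close to the tray floor.
- tool_mid (a point): Double-ended steel trimming tool, 143 mm long: a dark flat-sided steel handle 100 mm long, 12 mm wide, 10 mm high, with a flat wire loop at each end; about 55 g. The point is its middle, 5 mm above what it lies on; x along its length, y across, z up. It lies flat on the upper tray's floor, alone in the cell beyond the divider and parallel to it.
- tray_grip (a point): Pale upper tray, 212 (x) by 170 (y) by 30 mm, 220 g, on 5 mm feet. Floor top 10 mm above the feet's bottom, 35 mm above the bench at the start; walls 6 mm. Pinch it by the divider: 10 mm thick, along y across the middle, top 19 mm over the floor. Point: mid divider, 20 mm above the feet's bottom. Stacked on a fixed darker tray, its feet 5 mm deep inside with 3 mm play: lift straight up 15 mm.
- tile_top (a point): Dark blue glazed square tile, 90 mm by 90 mm, 8 mm thick, fixed: the jar's place. The point is the centre of its top face; z up.
- plate_well (a point): Teal glazed round plate, 140 mm across, 15 mm high, fixed: the rib's place. The point is the centre of its flat inner floor, 5 mm above the bench; the floor is flat to a radius of about 52 mm, then the rim slopes up. The rib may lie in it at any turn.
- rest_seat (a point): Terracotta tool rest, fixed: the tool's place. Base 100 by 56 by 6 mm; two notched uprights 10 mm thick, 30 mm either side of the middle along x, 50 mm free between them. Notches: flat bottom 20 mm wide, 22 mm above the bench, sides sloping out to the tops at 34 mm. Point: midway, at the notch bottoms; x the line the tool lies along (either way round). Seated, the tool's point is 5 mm above it.
- mat_top (a point): Black rubber mat, 236 mm (x) by 194 mm (y), 3 mm thick, fixed: the upper tray's place. The point is the centre of its top face; x along its long side, z up. The tray stands on it with its feet, either way round.
- bowl_mid (a point): Bystander: a freshly thrown grey clay bowl, 116 mm across, on a round dark wooden bat 136 mm across; 68 mm high in all, loose. The point is on its axis, 40 mm above the bench.
- pot_mid (a point): Bystander: a white ceramic water pot, 84 mm across and 85 mm tall, loose. The point is on its axis, half-way up.
Things that resemble listed ones, but are neither listed nor needed, are in the scene too. There is more than one size of the part that bears tool_mid; the job needs the largest. What is shaped like the part that bears rib_mid but purple is not meant.

How it is judged:
At the end, for the whole second after the job is handed in: Jar upright on the tile, rib flat on the plate floor, tray on its feet on the mat: each centred within 15 mm. Tool in both notches, middle within 15 mm along and 8 mm across, within 0.17 rad. Tray within 0.12 rad of the mat's length. All released, at rest (linear speed of each of jar, rib, tool, tray below 0.02 m/s and angular speed of each of jar, rib, tool, tray below 0.2 rad/s and horizontal distance between jar_mid and tile_top below 0.015 m and z of jar_mid in the frame of tile_top between 0.031 and 0.041 m and angle between jar_mid's own z axis and vertical below 0.1 rad and horizontal distance between rib_mid and plate_well below 0.015 m and z of rib_mid in the frame of plate_well between -0.002 and 0.008 m and x of tool_mid in the frame of rest_seat between -0.015 and 0.015 m and y of tool_mid in the frame of rest_seat between -0.008 and 0.008 m and z of tool_mid in the frame of rest_seat between 0.001 and 0.009 m and angle between the x axis of tool_mid and the x axis of rest_seat, either way round below 0.17 rad and horizontal distance between tray_grip and mat_top below 0.015 m and z of tray_grip in the frame of mat_top between 0.015 and 0.025 m and angle between the x axis of tray_grip and the x axis of mat_top, either way round below 0.12 rad and angle between tray_grip's own z axis and vertical below 0.06 rad); the robot touches nothing.
It fails at once if the glass jar is tipped by more than about 35 degrees (angle between jar_mid's own z axis and vertical above 0.6 rad).
It fails at once if the glass jar is let fall (moves untouched at over 0.6 m/s, a fall of about 2 cm) (contact force between the fingers and jar below 0.1 N and linear speed of jar above 0.6 m/s).
It fails at once if the clay bowl on its bat is shifted by more than 25 mm (distance of bowl_mid from where it was at the start of the episode above 0.025 m).
It fails at once if the white pot is shifted by more than 25 mm (distance of pot_mid from where it was at the start of the episode above 0.025 m).
It also fails if it takes over 125 s, if anything falls off the work surface, if the arm or the gripper's body presses on something with over 40 N, if the wrist force passes 120 N, or if a joint passes its speed limit or range.

### The arm

A 6-joint arm with a two-finger parallel gripper is mounted at the origin on the work surface. World frame = base frame: x ahead of the robot, y to its left, z up, the work surface at z = 0. Lengths are in m, angles in rad, forces in N, time in s.
With the tool pointing down it reaches from about 0.3 to 0.775 m from the base axis. Payload 14.6 kg.
Tool frame: the origin (TCP) lies between the finger pads; the fingertips stand 14 mm ahead of it and the grasp point (between the pads) lies 5 mm behind it; z points along the fingers, y is the direction in which the jaws open and shut (so a half turn about z gives the same grasp; the last joint's range is limited). The gripper opens to 94 mm and grips with 3 to 60 N. Pads are 16 mm wide; open, the fingers measure 119 mm over their backs; the gripper's body (75 mm by 177 mm) begins 78 mm behind the grasp point.
Start: joints at [1.082, 0.3, 1.521, -0, 1.321, -0.067], TCP at [0.225, 0.502, 0.219] pointing down, gripper open.
Joint ranges: [-3.03, 3.03], [-0.79, 2.21], [0.23, 2.52], [-1.04, 4.18], [0, 3.07], [-2.55, 2.55]. Speed limits (rad/s): [2.22, 2.22, 2.57, 3.14, 3.14, 3.14].

### API

Orientations are given as [roll, pitch, yaw] about the fixed x, y, z axes, in that order (R = Rz(yaw) Ry(pitch) Rx(roll)).
In Python, from station import ctrl, vision, ticket gives the robot as it stands.
- The arm moves only by the tool step_arm, never from a script. Its argument "steps" is a list of rows, each an object of numbers: "x", "y", "z": the shift along the tool's x, y, z in m; "ax", "ay", "az": the turn, a rotation vector about the tool's x, y, z in degrees; "claw": the finger opening in m, from 0 to 0.094. A call has 1 to 5 rows; each row shifts and turns the pose as measured when the row begins, along the tool's axes as they then stand; what a row does not reach is not made up. A row lasts 1/12 s, in which the tool goes at most 41.7 mm and 7.16 degrees, less where a joint would pass 70% of its speed; a pose out of reach is approached as far as the arm can. A call with a gripper value outside its range is refused whole. The fingers move at their own pace and stop on an object; "grip_force" is the grip in N (left out, the last holds). Time passes only in rows, so rows that do not move let the fingers close. It gives the time, the measured TCP pose, the force and the opening at its end, in the units of the state.
- ctrl.get_obs(): the state, without advancing time (a new reading comes with each control period).
- vision.camera(name): name is "side" or "top"; returns (picture, depth): 420x560x3 uint8, red, green, blue; 420x560 float32, m along the optical axis (not along the pixel's ray), 0 where there is no reading.
- vision.camera_params(name): a dict with "fov_y" (degrees; the focal length in pixels is half the picture's height over the tangent of half this angle, whatever the lens; pixels are square), "cx", "cy" (the principal point, pixels), "k1" (the pictures are not rectified: a ray, as slopes to the right and down, at radius r is drawn at 1 + k1 r^2 times it, then the intrinsics apply), "origin" and "attitude" of the camera in the world. Camera axes: x right, y up, looking along -z (the intrinsics and any distortion apply to the point x, -y, -z); pixel columns grow to the right and rows downward; lengths in m; the calibration is good to about 2 mm. A picture is of the moment at which its call begins. camera_params takes no time and is no camera call.
- ticket.hand_in(): hands the job in, once; it reports no verdict.
The state is a dict: "time_s": time; "qpos": joint angles; "joint_vel": joint speeds; "tau": joint torques, N m; "ee_pos": TCP position; "eef_rot": TCP orientation; "force": force on the tool from outside, world axes, zero at the start; "moment": the same for the moment, N m; "grip_width": finger opening in m.
Only numpy, scipy, OpenCV 4.12 (cv2) and the standard library are available. Lean on these libraries where they do the work, as an engineer would, in place of code of your own. Each camera call takes 0.05 s, during which the arm holds its last target.

## Working session

There is one attempt and no reset: what is moved stays moved. The work goes in short steps, Python scripts to look and compute and a tool call to move; the robot and the scene stay as the last step left them, time stands still between calls to the robot, and variables do not carry over. Pictures are saved under pics/ and viewed, and the job is handed in when it is done.

Besides the shell and the picture viewer there is one more tool, called after ">>>" as a command line: name --argument value ..., lists and objects as JSON in quotes. step_arm: Moves the arm, as the interface text tells. Its arguments: {"type":"object","properties":{"steps":{"type":"array"},"grip_force":{"type":"number"}},"required":["steps"]}

```bash
ls; mkdir -p pics
python3 - <<'E'
from station import ctrl,vision
import cv2,numpy as np
for n in("top","side"):
    p,d=vision.camera(n); cv2.imwrite(f"pics/{n}0.png",p[:,:,::-1]); np.save(f"pics/{n}0.npy",d); print(n,vision.camera_params(n))
print(ctrl.get_obs())
E
```

```text
pics
top {'fov_y': 53.49840094975378, 'cx': 282.70097843748084, 'cy': 208.54785591103442, 'k1': 0.040928639892103415, 'origin': array([ 0.46130703, -0.08790199,  1.04463524]), 'attitude': array([ 0.07319951,  0.0093142 , -1.57280084])}
side {'fov_y': 57.236992771735714, 'cx': 276.6331261576203, 'cy': 205.82330219805652, 'k1': -0.029491535329459705, 'origin': array([0.39225837, 0.68250226, 0.69770739]), 'attitude': array([ 0.88304764,  0.0084147 , -2.96373351])}
{'time_s': 0.1, 'qpos': array([ 1.08237056e+00,  3.00386779e-01,  1.52148514e+00,  1.10921405e-05,
        1.32069349e+00, -6.66083590e-02]), 'joint_vel': array([ 0.0011084 , -0.00271369, -0.00224633,  0.00061408,  0.00087127,
       -0.00171907]), 'tau': array([ 2.14841821e-03, -5.32642543e+01, -3.53287840e+01,  7.09578814e-02,
        2.34411116e-02, -6.97129735e-05]), 'ee_pos': array([0.22508808, 0.5016063 , 0.21897316]), 'eef_rot': array([-3.14062277e+00, -7.54662784e-05,  2.71977246e+00]), 'force': array([ 0.12417243, -0.43315343, -0.66553874]), 'moment': array([-0.00255919, -0.01072171,  0.04485472]), 'grip_width': 0.09391038838835784}
```

View pics/top0.png

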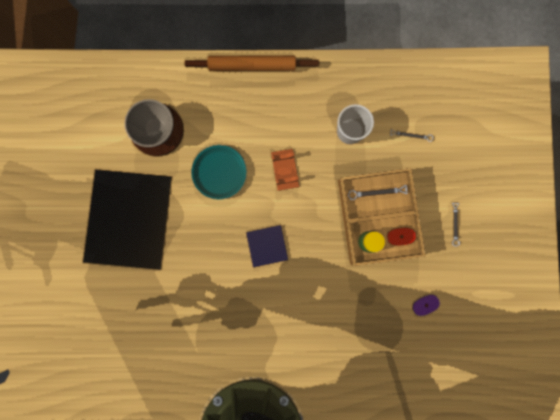

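View pics/side0.png

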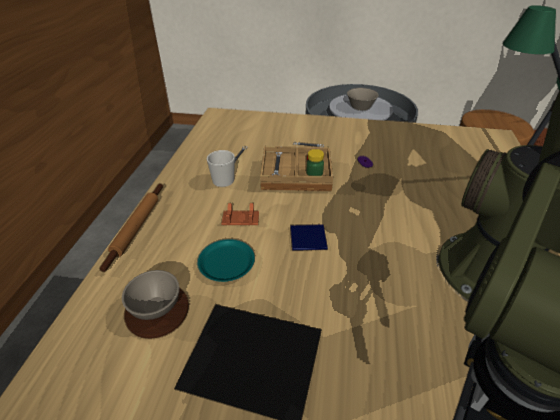

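```bash
cat > h.py <<'E'
import numpy as np,cv2
from scipy.spatial.transform import Rotation as R
from station import ctrl,vision
def rays(n):
    P=vision.camera_params(n); f=210/np.tan(np.radians(P['fov_y']/2))
    u,v=np.meshgrid(np.arange(560.),np.arange(420.))
    K=np.array([[f,0,P['cx']],[0,f,P['cy']],[0,0,1]])
    s=cv2.undistortPoints(np.stack([u,v],-1).reshape(-1,1,2),K,np.array([P['k1'],0,0,0,0.])).reshape(420,560,2)
    d=np.stack([s[...,0],-s[...,1],-np.ones((420,560))],-1)
    return P['origin'], d@R.from_euler('xyz',P['attitude']).as_matrix().T
def cloud(n,d):
    o,r=rays(n); return o+r*d[...,None]
def project(n,X):
    P=vision.camera_params(n); f=210/np.tan(np.radians(P['fov_y']/2))
    c=(np.asarray(X)-P['origin'])@R.from_euler('xyz',P['attitude']).as_matrix()
    s=np.stack([c[...,0]/-c[...,2],-c[...,1]/-c[...,2]],-1); r2=(s**2).sum(-1,keepdims=True)
    return s*(1+P['k1']*r2)*f+[P['cx'],P['cy']]
E
python3 - <<'E'
from h import *
im=cv2.imread("pics/top0.png");d=np.load("pics/top0.npy");C=cloud("top",d)
big=cv2.resize(im[130:280,60:480],None,fx=1.9,fy=1.9); 
cv2.imwrite("pics/z1.png",cv2.resize(im[100:280,320:480],None,fx=3.3,fy=3.3,interpolation=cv2.INTER_CUBIC))
cv2.imwrite("pics/z2.png",cv2.resize(im[130:280,230:320],None,fx=4,fy=4,interpolation=cv2.INTER_CUBIC))
for u,v in [(130,220),(220,172),(268,246),(374,242),(400,236),(378,192),(382,222),(300,320),(200,120),(460,300)]: print((u,v),C[v,u].round(4))
hsv=cv2.cvtColor(im,cv2.COLOR_BGR2HSV)
H,S,V=[hsv[...,i].astype(int) for i in range(3)]
def rep(name,m):
    n,l,st,ce=cv2.connectedComponentsWithStats(m.astype(np.uint8))
    k=1+np.argmax(st[1:,4]); mm=(l==k); p=C[mm]
    (c,s,a)=cv2.minAreaRect((p[:,:2]*1000).astype(np.float32))
    print(name,mm.sum(),'cent',p.mean(0).round(4),'med z',np.median(p[:,2]).round(4),'rect',np.round(c,1),np.round(s,1),round(a,1),'px',ce[k].round(1))
    return mm
u,v=np.meshgrid(np.arange(560),np.arange(420))
rep('mat',(V<45)&(u<180)&(u>60)&(v>160)&(v<275))
rep('plate',(H>80)&(H<100)&(S>120))
rep('tile',(H>105)&(H<135)&(S>80)&(u>240)&(u<295)&(v>220)&(v<270))
rep('cap',(H>22)&(H<33)&(S>200)&(u>350)&(u<395)&(v>220)&(v<260)&(V>150))
rep('rib',((H<6)|(H>174))&(S>170)&(u>380)&(u<425)&(v>220)&(v<255))
rep('purple',(H>130)&(H<165)&(u>405)&(u<450)&(v>285)&(v<325))
rep('rest',((H<12))&(S>120)&(u>265)&(u<310)&(v>140)&(v<200))
E
```

```text
(130, 220) [0.5101 0.3034 0.0018]
(220, 172) [0.6307 0.0798 0.0025]
(268, 246) [ 0.4444 -0.0418  0.0085]
(374, 242) [ 0.4546 -0.2832  0.1067]
(400, 236) [ 0.4684 -0.3592  0.0399]
(378, 192) [ 0.5741 -0.3082  0.0431]
(382, 222) [ 0.5021 -0.3178  0.0366]
(300, 320) [ 0.2631 -0.1203 -0.0003]
(200, 120) [ 0.7655  0.1325 -0.002 ]
(460, 300) [ 0.3124 -0.5119 -0.0024]
mat 6954 cent [0.5123 0.3087 0.0068] med z 0.0024 rect [499.4 157.8] [496.3 229.7] 84.7 px [127.1 219.1]
plate 2052 cent [0.6338 0.0808 0.0106] med z 0.0052 rect [590.7   9.5] [296.5 130.6] 60.7 px [219.1 170.3]
tile 750 cent [ 0.4372 -0.0386  0.0141] med z 0.0072 rect [445.9 -44.6] [79.8 90.9] 11.5 px [266.6 249. ]
cap 337 cent [ 0.4558 -0.2832  0.1066] med z 0.106 rect [ 456.  -205.4] [235.1  42.4] 89.8 px [373.9 241.5]
rib 313 cent [ 0.468  -0.3621  0.0428] med z 0.0395 rect [ 468.1 -240.4] [ 33.5 305.1] 0.2 px [401.6 236.2]
purple 379 cent [ 0.3015 -0.4263  0.0047] med z 0.0046 rect [ 301.1 -426.3] [38.5 64.6] 26.1 px [425.7 304.8]
rest 755 cent [ 0.6352 -0.0841  0.0143] med z 0.006 rect [575.  -94.2] [222.3  51.4] 9.3 px [284.9 169.3]
```

View pics/z1.png

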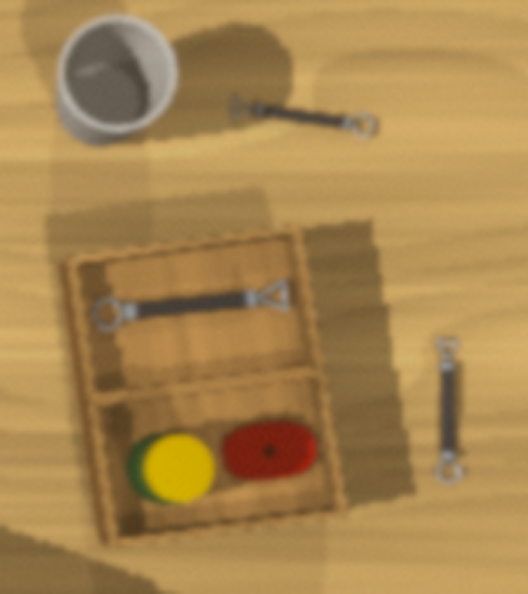

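View pics/z2.png

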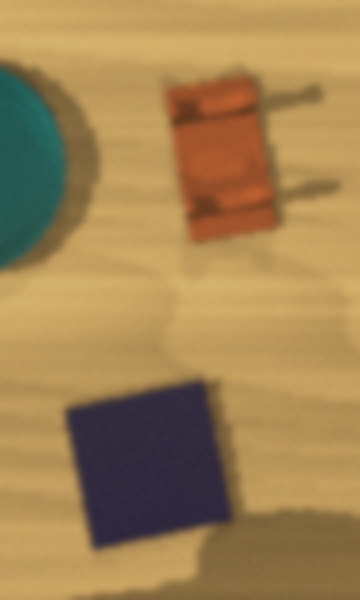

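```bash
cat >> h.py <<'E'
def plane(n,uv,z):
    o,r=rays(n); uv=np.atleast_2d(uv).astype(float)
    rr=cv2.remap(r.astype(np.float32),uv[:,0].astype(np.float32)[None],uv[:,1].astype(np.float32)[None],cv2.INTER_LINEAR)[0]
    return o+rr*((z-o[2])/rr[:,2:3])
def hsvof(im):
    hsv=cv2.cvtColor(im,cv2.COLOR_BGR2HSV); return [hsv[...,i].astype(int) for i in range(3)]
def meas(n,m,z):
    k,l,st,ce=cv2.connectedComponentsWithStats(m.astype(np.uint8)); k=1+np.argmax(st[1:,4]); mm=l==k
    v,u=np.nonzero(mm); p=plane(n,np.stack([u,v],1),z)[:,:2]*1000
    (c,s,a)=cv2.minAreaRect(p.astype(np.float32)); q=p-p.mean(0); w,e=np.linalg.eigh(q.T@q)
    return p.mean(0).round(1),np.round(c,1),np.round(s,1),round(a,1),'pca',round(float(np.degrees(np.arctan2(e[1,1],e[0,1]))),1),len(p)
E
python3 - <<'E'
from h import *
im=cv2.imread("pics/top0.png");H,S,V=hsvof(im)
u,v=np.meshgrid(np.arange(560),np.arange(420))
B=lambda a,b,c,d:(u>a)&(u<b)&(v>c)&(v<d)
print('mat',meas('top',(V<45)&B(60,180,160,275),.003))
print('plate',meas('top',(H>80)&(H<100)&(S>120)&B(180,260,130,210),.015))
print('tile',meas('top',(H>105)&(H<135)&(S>80)&B(240,295,220,270),.008))
print('cap',meas('top',(H>22)&(H<33)&(S>200)&B(350,395,220,260)&(V>150),.107))
print('rib',meas('top',((H<6)|(H>174))&(S>150)&B(380,425,220,255),.041))
print('rest',meas('top',(H<12)&(S>120)&B(265,305,140,200),.006))
print('tool',meas('top',(V<85)&(S<110)&B(362,395,180,205),.045))
for n,z,pts in [('tray top',.055,[(341,179),(410,170),(424,253.5),(352,264)]),]:
    p=plane('top',[(320+a/3.3,100+b/3.3) for a,b in [(66,257),(300,228),(346,512),(106,545)]],z)*1000; print(n,p.round(1),p.mean(0),np.linalg.norm(np.roll(p,-1,0)-p,axis=1))
    p=plane('top',[(320+a/3.3,100+b/3.3) for a,b in [(100,396),(318,372)]],.054)*1000; print('div',p)
def box(cx,cy,yaw,l,w,z):
    c,s=np.cos(yaw),np.sin(yaw)
    return np.array([[cx+c*a*l/2-s*b*w/2,cy+s*a*l/2+c*b*w/2,z] for a,b in[(1,1),(1,-1),(-1,-1),(-1,1)]])
E
```

```text
mat (array([512.6, 310.1]), array([513.5, 309.7]), array([188.2, 229.5]), 84.5, 'pca', 174.2, 6954)
plate (array([633. ,  80.1]), array([631.4,  82.7]), array([129.8, 125.8]), 89.9, 'pca', 65.6, 2052)
tile (array([437. , -38.3]), array([444.6, -38.6]), array([79.3, 79.3]), 12.3, 'pca', 71.9, 750)
cap (array([ 455.8, -283. ]), array([ 455.8, -283.1]), array([44.6, 42.3]), 89.9, 'pca', 93.0, 337)
rib (array([ 468. , -362.6]), array([ 468.4, -362.4]), array([59.5, 33.4]), 90.0, 'pca', 95.4, 313)
rest (array([636.6, -84.1]), array([637. , -84.7]), array([95.1, 52.7]), 9.3, 'pca', -170.6, 755)
tool (array([ 574.3, -307.9]), array([ 574.2, -307.6]), array([ 8.1, 72.7]), 5.8, 'pca', 95.7, 105)
tray top [[ 607.  -215.9   55. ]
 [ 627.3 -384.3   55. ]
 [ 423.5 -411.6   55. ]
 [ 400.1 -241.7   55. ]] [ 514.46873621 -313.39586005   55.        ] [169.67397007 205.58995763 171.5171664  208.55715209]
div [[ 506.29086733 -239.2224039    54.        ]
 [ 523.23018002 -395.00689673   54.        ]]
```

```bash
cat >> h.py <<'E'
def box(cx,cy,deg,l,w,z):
    c,s=np.cos(np.radians(deg)),np.sin(np.radians(deg))
    return np.array([[cx+c*a*l/2-s*b*w/2,cy+s*a*l/2+c*b*w/2,z] for a,b in[(1,1),(1,-1),(-1,-1),(-1,1)]])
def circ(cx,cy,r,z):
    t=np.linspace(0,6.283,40); return np.stack([cx+r*np.cos(t),cy+r*np.sin(t),0*t+z],1)
def overlay(n,im,polys,crop,k,out):
    a,b,c,d=crop; I=cv2.resize(im[c:d,a:b],None,fx=k,fy=k,interpolation=cv2.INTER_CUBIC)
    for P in polys:
        q=(project(n,P)+.5-[a,c])*k-.5
        cv2.polylines(I,[np.round(q*8).astype(np.int32)],True,(255,255,0),1,cv2.LINE_AA,3)
    cv2.imwrite(out,I)
E
cat > ov.py <<'E'
from h import *
polys=[box(.514,-.3135,7.2,.212,.170,.055),box(.514,-.3135,7.2,.010,.158,.054),circ(.456,-.283,.022,.107),circ(.456,-.283,.026,.05),box(.468,-.3625,7,.042,.068,.041),box(.5743,-.3077,6.5,.012,.100,.045),
box(.6368,-.0845,9.3,.1,.056,.006),box(.440,-.0385,12,.09,.09,.008),circ(.633,.080,.070,.015),box(.513,.310,-5.7,.236,.194,.003)]
im=cv2.imread("pics/top0.png")
overlay('top',im,polys,(320,480,150,280),4.5,'pics/o1.png')
overlay('top',im,polys,(70,320,130,280),3.2,'pics/o2.png')
im=cv2.imread("pics/side0.png")
overlay('side',im,polys,(180,380,140,280),4,'pics/o3.png')
overlay('side',im,polys,(170,370,230,420),3,'pics/o4.png')
E
python3 ov.py
```

```text
(no output)
```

View pics/o1.png

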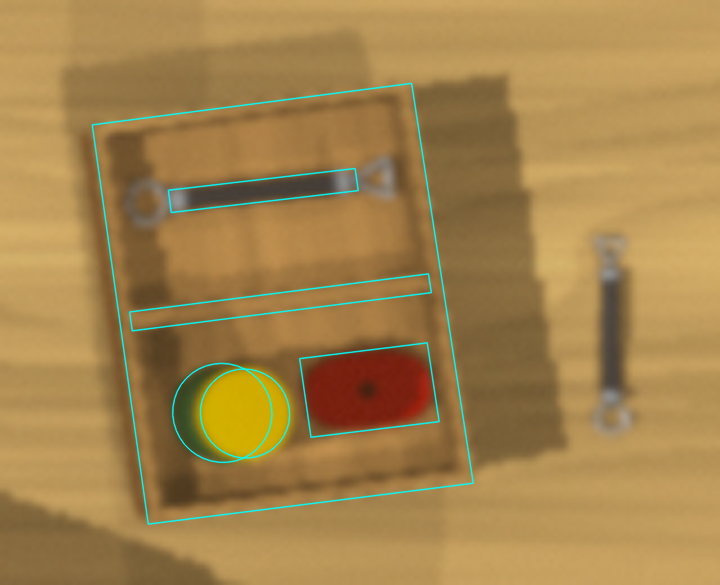

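View pics/o2.png

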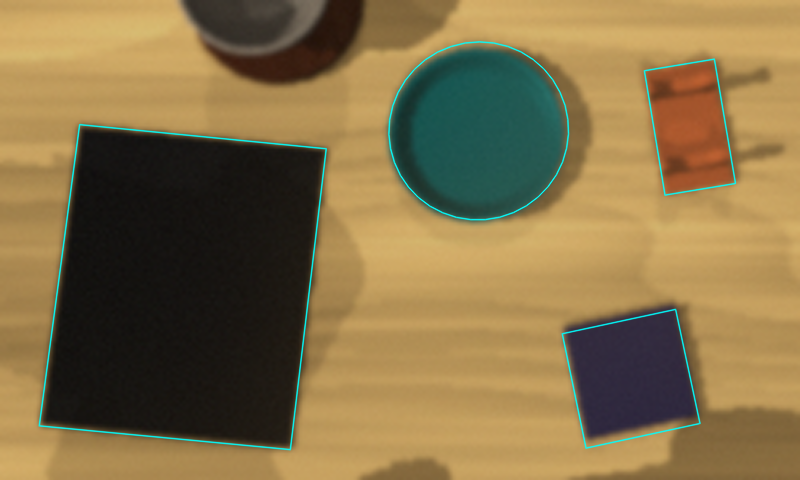

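View pics/o3.png

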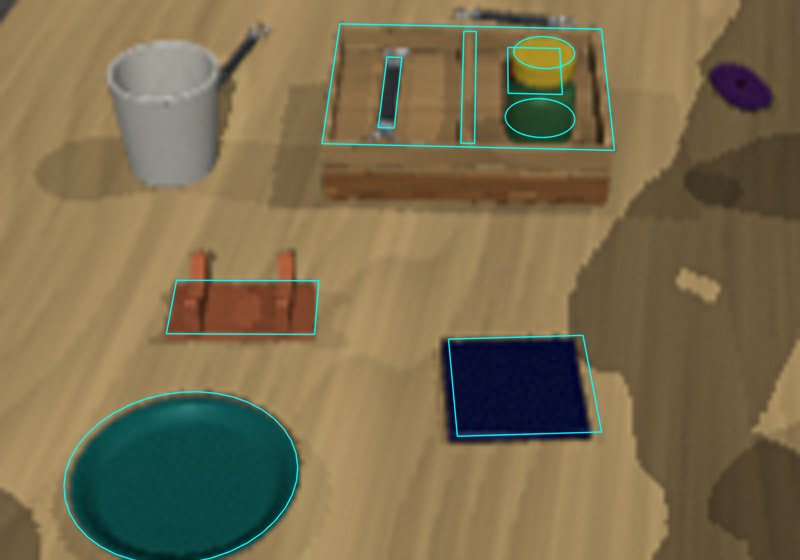

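View pics/o4.png

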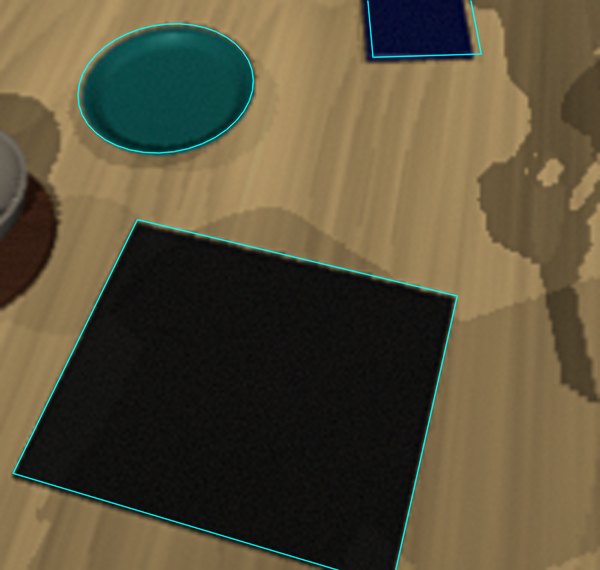

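```bash
cat > go.py <<'E'
import sys,numpy as np
from h import *
# usage: go.py x y z yaw_deg [maxstep]
def main():
    o=ctrl.get_obs(); p=o['ee_pos'].copy(); r,pi,yw=o['eef_rot']
    t=np.array([float(a) for a in sys.argv[1:4]]); ty=float(sys.argv[4]); ms=float(sys.argv[5]) if len(sys.argv)>5 else .04
    y=np.degrees(yw); print('t',round(o['time_s'],2),'at',p.round(4),'rpy',np.degrees(o['eef_rot']).round(1),'grip',round(o['grip_width'],4),'q',o['qpos'].round(2),'F',o['force'].round(1))
    dy=(ty-y+180)%360-180
    n=int(np.ceil(max(np.linalg.norm(t-p)/ms,abs(dy)/7,1)))
    d=(t-p)/n
    for i in range(n):
        Y=np.radians(y+dy*i/n); x=np.cos(Y)*d[0]+np.sin(Y)*d[1]; yy=np.sin(Y)*d[0]-np.cos(Y)*d[1]
        print({'x':round(x,4),'y':round(yy,4),'z':round(-d[2],4),'az':round(-dy/n,2)})
main()
E
python3 go.py .456 -.283 .2 97
```

```text
t 0.1 at [0.2251 0.5016 0.219 ] rpy [-179.9   -0.   155.8] grip 0.0939 q [ 1.08  0.3   1.52  0.    1.32 -0.07] F [ 0.1 -0.4 -0.7]
{'x': np.float64(-0.0253), 'y': np.float64(-0.0296), 'z': np.float64(0.0009), 'az': np.float64(2.8)}
{'x': np.float64(-0.0267), 'y': np.float64(-0.0283), 'z': np.float64(0.0009), 'az': np.float64(2.8)}
{'x': np.float64(-0.0281), 'y': np.float64(-0.027), 'z': np.float64(0.0009), 'az': np.float64(2.8)}
{'x': np.float64(-0.0294), 'y': np.float64(-0.0256), 'z': np.float64(0.0009), 'az': np.float64(2.8)}
{'x': np.float64(-0.0306), 'y': np.float64(-0.0241), 'z': np.float64(0.0009), 'az': np.float64(2.8)}
{'x': np.float64(-0.0317), 'y': np.float64(-0.0226), 'z': np.float64(0.0009), 'az': np.float64(2.8)}
{'x': np.float64(-0.0328), 'y': np.float64(-0.021), 'z': np.float64(0.0009), 'az': np.float64(2.8)}
{'x': np.float64(-0.0338), 'y': np.float64(-0.0194), 'z': np.float64(0.0009), 'az': np.float64(2.8)}
{'x': np.float64(-0.0347), 'y': np.float64(-0.0177), 'z': np.float64(0.0009), 'az': np.float64(2.8)}
{'x': np.float64(-0.0355), 'y': np.float64(-0.016), 'z': np.flo
[... 443 characters left out ...]
x': np.float64(-0.0383), 'y': np.float64(-0.0069), 'z': np.float64(0.0009), 'az': np.float64(2.8)}
{'x': np.float64(-0.0386), 'y': np.float64(-0.005), 'z': np.float64(0.0009), 'az': np.float64(2.8)}
{'x': np.float64(-0.0388), 'y': np.float64(-0.0031), 'z': np.float64(0.0009), 'az': np.float64(2.8)}
{'x': np.float64(-0.0389), 'y': np.float64(-0.0012), 'z': np.float64(0.0009), 'az': np.float64(2.8)}
{'x': np.float64(-0.0389), 'y': np.float64(0.0007), 'z': np.float64(0.0009), 'az': np.float64(2.8)}
{'x': np.float64(-0.0389), 'y': np.float64(0.0026), 'z': np.float64(0.0009), 'az': np.float64(2.8)}
{'x': np.float64(-0.0387), 'y': np.float64(0.0045), 'z': np.float64(0.0009), 'az': np.float64(2.8)}
```

Move out over the jar, rows in fives.

>>> step_arm --steps '[{"x":-0.025,"y":-0.03,"z":0.001,"az":2.8},{"x":-0.027,"y":-0.028,"z":0.001,"az":2.8},{"x":-0.028,"y":-0.027,"z":0.001,"az":2.8},{"x":-0.029,"y":-0.026,"z":0.001,"az":2.8},{"x":-0.031,"y":-0.024,"z":0.001,"az":2.8}]' --grip_force 20

```text
validation failed for argument at $.st...
```

>>> step_arm --steps '[{"x":-0.032,"y":-0.023,"z":0.001,"az":2.8},{"x":-0.033,"y":-0.021,"z":0.001,"az":2.8},{"x":-0.034,"y":-0.019,"z":0.001,"az":2.8},{"x":-0.035,"y":-0.018,"z":0.001,"az":2.8},{"x":-0.036,"y":-0.016,"z":0.001,"az":2.8}]'

```text
validation failed for argument at $.st...
```

>>> step_arm --steps '[{"x":-0.036,"y":-0.014,"z":0.001,"az":2.8},{"x":-0.037,"y":-0.012,"z":0.001,"az":2.8},{"x":-0.037,"y":-0.011,"z":0.001,"az":2.8},{"x":-0.038,"y":-0.009,"z":0.001,"az":2.8},{"x":-0.038,"y":-0.007,"z":0.001,"az":2.8}]'

```text
validation failed for argument at $.st...
```

```bash
sed -i "s/print({'x.*/print('x %.3f y %.3f z %.3f az %.1f'%(x,yy,-d[2],-dy\/n))/" go.py; python3 go.py .456 -.283 .2 97
```

```text
t 0.1 at [0.2251 0.5016 0.219 ] rpy [-179.9   -0.   155.8] grip 0.0939 q [ 1.08  0.3   1.52  0.    1.32 -0.07] F [ 0.1 -0.4 -0.7]
x -0.025 y -0.030 z 0.001 az 2.8
x -0.027 y -0.028 z 0.001 az 2.8
x -0.028 y -0.027 z 0.001 az 2.8
x -0.029 y -0.026 z 0.001 az 2.8
x -0.031 y -0.024 z 0.001 az 2.8
x -0.032 y -0.023 z 0.001 az 2.8
x -0.033 y -0.021 z 0.001 az 2.8
x -0.034 y -0.019 z 0.001 az 2.8
x -0.035 y -0.018 z 0.001 az 2.8
x -0.036 y -0.016 z 0.001 az 2.8
x -0.036 y -0.014 z 0.001 az 2.8
x -0.037 y -0.012 z 0.001 az 2.8
x -0.037 y -0.011 z 0.001 az 2.8
x -0.038 y -0.009 z 0.001 az 2.8
x -0.038 y -0.007 z 0.001 az 2.8
x -0.039 y -0.005 z 0.001 az 2.8
x -0.039 y -0.003 z 0.001 az 2.8
x -0.039 y -0.001 z 0.001 az 2.8
x -0.039 y 0.001 z 0.001 az 2.8
x -0.039 y 0.003 z 0.001 az 2.8
x -0.039 y 0.004 z 0.001 az 2.8
```

>>> step_arm --steps '[{"x":-0.025,"y":-0.03,"z":0.001,"ax":0,"ay":0,"az":2.8,"claw":0.094},{"x":-0.027,"y":-0.028,"z":0.001,"ax":0,"ay":0,"az":2.8,"claw":0.094}]' --grip_force 20

```text
time_s: 0.27
ee_pos: [0.2457, 0.4284, 0.2151]
eef_rot: [-3.138, -0.001, 2.625]
force: [1.4, -0.2, -0.4]
grip_width: 0.0941
```

>>> step_arm --steps '[{"x":-0.028,"y":-0.027,"z":0,"ax":0,"ay":0,"az":2.8,"claw":0.094},{"x":-0.029,"y":-0.026,"z":0,"ax":0,"ay":0,"az":2.8,"claw":0.094},{"x":-0.031,"y":-0.024,"z":0,"ax":0,"ay":0,"az":2.8,"claw":0.094},{"x":-0.032,"y":-0.023,"z":0,"ax":0,"ay":0,"az":2.8,"claw":0.094},{"x":-0.033,"y":-0.021,"z":0,"ax":0,"ay":0,"az":2.8,"claw":0.094}]'

```text
time_s: 0.68
ee_pos: [0.2995, 0.2323, 0.2132]
eef_rot: [-3.135, 0.0, 2.373]
force: [0.7, -0.2, -0.8]
grip_width: 0.094
```

>>> step_arm --steps '[{"x":-0.034,"y":-0.019,"z":0,"ax":0,"ay":0,"az":2.8,"claw":0.094},{"x":-0.035,"y":-0.018,"z":0,"ax":0,"ay":0,"az":2.8,"claw":0.094},{"x":-0.036,"y":-0.016,"z":0,"ax":0,"ay":0,"az":2.8,"claw":0.094},{"x":-0.036,"y":-0.014,"z":0,"ax":0,"ay":0,"az":2.8,"claw":0.094},{"x":-0.037,"y":-0.012,"z":0,"ax":0,"ay":0,"az":2.8,"claw":0.094}]'

```text
time_s: 1.1
ee_pos: [0.3529, 0.0355, 0.214]
eef_rot: [-3.136, 0.003, 2.118]
force: [0.3, 0.5, -0.5]
grip_width: 0.0942
```

```bash
python3 go.py .456 -.283 .2 97
```

```text
t 1.1 at [0.3529 0.0355 0.214 ] rpy [-179.7    0.2  121.3] grip 0.0942 q [ 0.   -0.15  2.02 -0.01  1.28 -0.55] F [ 0.3  0.5 -0.5]
x -0.036 y -0.009 z 0.002 az 2.7
x -0.037 y -0.007 z 0.002 az 2.7
x -0.037 y -0.005 z 0.002 az 2.7
x -0.037 y -0.003 z 0.002 az 2.7
x -0.037 y -0.002 z 0.002 az 2.7
x -0.037 y 0.000 z 0.002 az 2.7
x -0.037 y 0.002 z 0.002 az 2.7
x -0.037 y 0.004 z 0.002 az 2.7
x -0.037 y 0.005 z 0.002 az 2.7
```

>>> step_arm --steps '[{"x":-0.036,"y":-0.009,"z":0.002,"ax":0,"ay":0,"az":2.7,"claw":0.094},{"x":-0.037,"y":-0.007,"z":0.002,"ax":0,"ay":0,"az":2.7,"claw":0.094},{"x":-0.037,"y":-0.005,"z":0.002,"ax":0,"ay":0,"az":2.7,"claw":0.094},{"x":-0.037,"y":-0.003,"z":0.002,"ax":0,"ay":0,"az":2.7,"claw":0.094},{"x":-0.037,"y":-0.002,"z":0.002,"ax":0,"ay":0,"az":2.7,"claw":0.094}]'

```text
time_s: 1.52
ee_pos: [0.4089, -0.1529, 0.2049]
eef_rot: [-3.139, 0.005, 1.868]
force: [0.4, -0.0, 0.4]
grip_width: 0.0938
```

>>> step_arm --steps '[{"x":-0.037,"y":0,"z":0.001,"ax":0,"ay":0,"az":2.7,"claw":0.094},{"x":-0.037,"y":0.002,"z":0.001,"ax":0,"ay":0,"az":2.7,"claw":0.094},{"x":-0.025,"y":0.003,"z":0.001,"ax":0,"ay":0,"az":2.7,"claw":0.094},{"x":-0.012,"y":0.003,"z":0.001,"ax":0,"ay":0,"az":2.7,"claw":0.094}]'

```text
time_s: 1.85
ee_pos: [0.4432, -0.269, 0.1994]
eef_rot: [-3.139, 0.004, 1.665]
force: [0.6, 1.0, 0.4]
grip_width: 0.094
```

```bash
python3 go.py .456 -.283 .18 97
```

```text
t 1.85 at [ 0.4432 -0.269   0.1994] rpy [-179.8    0.2   95.4] grip 0.094 q [-0.61  0.25  1.64 -0.01  1.26 -0.71] F [0.6 1.  0.4]
x -0.015 y 0.011 z 0.019 az -1.6
```

>>> step_arm --steps '[{"x":-0.015,"y":0.011,"z":0.02,"ax":0,"ay":0,"az":-1.6,"claw":0.094},{"x":0,"y":0,"z":0,"ax":0,"ay":0,"az":0,"claw":0.094}]'

```text
time_s: 2.02
ee_pos: [0.4558, -0.2864, 0.1776]
eef_rot: [-3.137, 0.003, 1.688]
force: [0.0, 0.7, -1.5]
grip_width: 0.0937
```

```bash
python3 go.py .456 -.283 .075 97 .035;  python3 - <<'E'
from h import *
for n in("top","side"):
    p,d=vision.camera(n); cv2.imwrite(f"pics/{n}1.png",p[:,:,::-1])
E
```

```text
t 2.02 at [ 0.4558 -0.2864  0.1776] rpy [-179.8    0.2   96.7] grip 0.0937 q [-0.63  0.31  1.61 -0.01  1.22 -0.74] F [ 0.   0.7 -1.5]
x 0.001 y 0.000 z 0.034 az -0.1
x 0.001 y 0.000 z 0.034 az -0.1
x 0.001 y 0.000 z 0.034 az -0.1
```

View pics/side1.png

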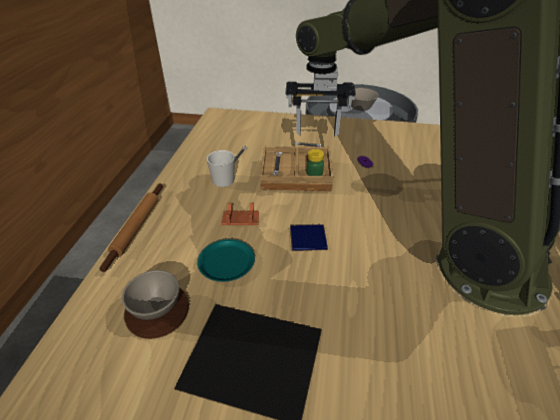

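The side view shows the open gripper (fingers at px 298–338, 120) straight above the jar (316,160). Descending.

>>> step_arm --steps '[{"x":0.003,"y":0,"z":0.034,"ax":0,"ay":0,"az":0,"claw":0.094},{"x":0,"y":0,"z":0.034,"ax":0,"ay":0,"az":0,"claw":0.094},{"x":0,"y":0,"z":0.02,"ax":0,"ay":0,"az":0,"claw":0.094},{"x":0,"y":0,"z":0.01,"ax":0,"ay":0,"az":0,"claw":0.094},{"x":0,"y":0,"z":0,"ax":0,"ay":0,"az":0,"claw":0.094}]'

```text
time_s: 2.53
ee_pos: [0.4566, -0.2806, 0.086]
eef_rot: [3.136, 0.012, 1.689]
force: [-0.4, -0.3, -0.3]
grip_width: 0.0941
```

```bash
python3 go.py .456 -.283 .075 97 .035
```

```text
t 2.53 at [ 0.4566 -0.2806  0.086 ] rpy [179.7   0.7  96.8] grip 0.0941 q [-0.62  0.41  1.7  -0.01  1.01 -0.73] F [-0.4 -0.3 -0.3]
x -0.002 y -0.001 z 0.011 az -0.2
```

```bash
cat >> go.py <<'E'
o=ctrl.get_obs(); Rc=R.from_euler('xyz',o['eef_rot']); Rt=R.from_euler('xyz',[180,0,float(sys.argv[4])],degrees=True)
print('full rotvec deg',np.degrees((Rc.inv()*Rt).as_rotvec()).round(1))
E
python3 go.py .456 -.283 .075 97 .035
```

```text
t 2.53 at [ 0.4566 -0.2806  0.086 ] rpy [179.7   0.7  96.8] grip 0.0941 q [-0.62  0.41  1.7  -0.01  1.01 -0.73] F [-0.4 -0.3 -0.3]
x -0.002 y -0.001 z 0.011 az -0.2
full rotvec deg [ 0.3  0.7 -0.2]
```

>>> step_arm --steps '[{"x":-0.002,"y":-0.001,"z":0.011,"ax":0.3,"ay":0.7,"az":-0.2,"claw":0.094},{"x":0,"y":0,"z":0,"ax":0,"ay":0,"az":0,"claw":0.05},{"x":0,"y":0,"z":0,"ax":0,"ay":0,"az":0,"claw":0.045},{"x":0,"y":0,"z":0,"ax":0,"ay":0,"az":0,"claw":0.045},{"x":0,"y":0,"z":0,"ax":0,"ay":0,"az":0,"claw":0.045}]' --grip_force 20

```text
time_s: 2.95
ee_pos: [0.4577, -0.2835, 0.0795]
eef_rot: [3.137, 0.002, 1.693]
force: [-0.4, 0.5, 0.9]
grip_width: 0.0708
```

>>> step_arm --steps '[{"x":0,"y":0,"z":0,"ax":0,"ay":0,"az":0,"claw":0.045},{"x":0,"y":0,"z":0,"ax":0,"ay":0,"az":0,"claw":0.045},{"x":0,"y":0,"z":0,"ax":0,"ay":0,"az":0,"claw":0.045}]'

```text
time_s: 3.2
ee_pos: [0.4581, -0.2839, 0.081]
eef_rot: [3.135, 0.004, 1.693]
force: [0.3, 0.2, -0.9]
grip_width: 0.0511
```

```bash
python3 go.py .456 -.283 .13 97 .035
```

```text
t 3.2 at [ 0.4581 -0.2839  0.081 ] rpy [179.6   0.2  97. ] grip 0.0511 q [-0.62  0.43  1.69  0.    1.01 -0.75] F [ 0.3  0.2 -0.9]
x 0.001 y -0.001 z -0.025 az 0.0
x 0.001 y -0.001 z -0.025 az 0.0
full rotvec deg [0.4 0.2 0. ]
```

>>> step_arm --steps '[{"x":0,"y":0,"z":0.002,"ax":0,"ay":0,"az":0,"claw":0.045},{"x":0,"y":0,"z":0,"ax":0,"ay":0,"az":0,"claw":0.045},{"x":0,"y":0,"z":0,"ax":0,"ay":0,"az":0,"claw":0.045}]'

```text
time_s: 3.45
ee_pos: [0.4582, -0.2844, 0.0809]
eef_rot: [3.135, 0.005, 1.693]
force: [0.3, 0.7, -1.8]
grip_width: 0.051
```

>>> step_arm --steps '[{"x":0,"y":0,"z":-0.01,"ax":0,"ay":0,"az":0,"claw":0.045},{"x":0,"y":0,"z":-0.02,"ax":0,"ay":0,"az":0,"claw":0.045},{"x":0,"y":0,"z":-0.02,"ax":0,"ay":0,"az":0,"claw":0.045}]'

```text
time_s: 3.7
ee_pos: [0.456, -0.2828, 0.1291]
eef_rot: [3.141, -0.0, 1.693]
force: [-0.2, -0.4, -0.4]
grip_width: 0.0512
```

```bash
cat > look.py <<'E'
import sys
from h import *
for n in sys.argv[2:]:
    p,d=vision.camera(n); cv2.imwrite(f"pics/{n}{sys.argv[1]}.png",p[:,:,::-1]); np.save(f"pics/{n}{sys.argv[1]}.npy",d)
E
python3 look.py 2 side; python3 go.py .4445 -.038 .13 97; python3 -c "
import cv2;i=cv2.imread('pics/side2.png')[60:260,180:400];cv2.imwrite('pics/z3.png',cv2.resize(i,None,fx=2.5,fy=2.5))"
```

```text
t 3.75 at [ 0.4574 -0.2837  0.1333] rpy [179.7   0.2  97. ] grip 0.0513 q [-0.62  0.36  1.66  0.    1.12 -0.75] F [ 1.1 -1.3  2.8]
x 0.035 y 0.002 z 0.000 az 0.0
x 0.035 y 0.002 z 0.000 az 0.0
x 0.035 y 0.002 z 0.000 az 0.0
x 0.035 y 0.002 z 0.000 az 0.0
x 0.035 y 0.002 z 0.000 az 0.0
x 0.035 y 0.002 z 0.000 az 0.0
x 0.035 y 0.002 z 0.000 az 0.0
full rotvec deg [0.3 0.2 0. ]
```

View pics/z3.png

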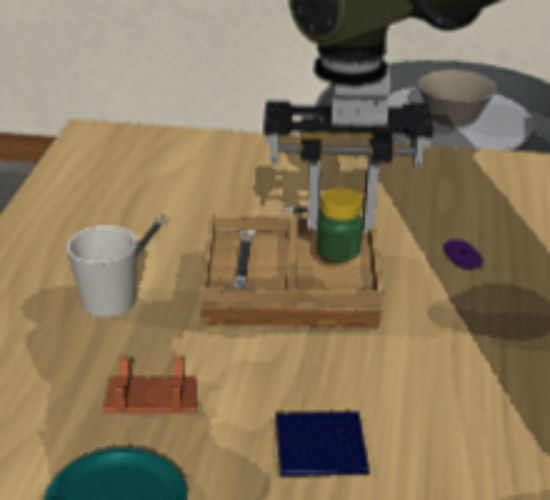

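The jar hangs upright between the fingers above the tray. Carry it to the tile.

>>> step_arm --steps '[{"x":0.02,"y":0.001,"z":0,"ax":0,"ay":0,"az":0,"claw":0.045},{"x":0.035,"y":0.002,"z":0,"ax":0,"ay":0,"az":0,"claw":0.045},{"x":0.037,"y":0.002,"z":0,"ax":0,"ay":0,"az":0,"claw":0.045},{"x":0.037,"y":0.002,"z":0,"ax":0,"ay":0,"az":0,"claw":0.045},{"x":0.037,"y":0.002,"z":0,"ax":0,"ay":0,"az":0,"claw":0.045}]'

```text
time_s: 4.17
ee_pos: [0.4464, -0.1181, 0.1347]
eef_rot: [3.132, 0.008, 1.685]
force: [0.6, 0.1, -1.3]
grip_width: 0.0511
```

>>> step_arm --steps '[{"x":0.037,"y":0.002,"z":0,"ax":0,"ay":0,"az":0,"claw":0.045},{"x":0.025,"y":0.002,"z":0,"ax":0,"ay":0,"az":0,"claw":0.045},{"x":0.01,"y":0.002,"z":0,"ax":0,"ay":0,"az":0,"claw":0.045},{"x":0,"y":0,"z":0,"ax":0,"ay":0,"az":0,"claw":0.045}]'

```text
time_s: 4.5
ee_pos: [0.4423, -0.037, 0.1347]
eef_rot: [3.13, 0.007, 1.69]
force: [0.6, 0.1, -0.8]
grip_width: 0.0508
```

```bash
python3 go.py .4445 -.038 .070 97 .025
```

```text
t 4.5 at [ 0.4423 -0.037   0.1347] rpy [179.4   0.4  96.8] grip 0.0508 q [-0.16  0.15  1.91 -0.    1.06 -0.28] F [ 0.6  0.1 -0.8]
x -0.000 y 0.001 z 0.022 az -0.1
x -0.000 y 0.001 z 0.022 az -0.1
x -0.000 y 0.001 z 0.022 az -0.1
full rotvec deg [ 0.6  0.4 -0.2]
```

>>> step_arm --steps '[{"x":0,"y":0.001,"z":0.022,"ax":0.6,"ay":0.4,"az":0,"claw":0.045},{"x":0,"y":0.001,"z":0.022,"ax":0,"ay":0,"az":0,"claw":0.045},{"x":0,"y":0,"z":0.012,"ax":0,"ay":0,"az":0,"claw":0.045},{"x":0,"y":0,"z":0.005,"ax":0,"ay":0,"az":0,"claw":0.045},{"x":0,"y":0,"z":0,"ax":0,"ay":0,"az":0,"claw":0.045}]'

```text
time_s: 4.92
ee_pos: [0.446, -0.0383, 0.0728]
eef_rot: [3.137, 0.001, 1.692]
force: [-1.0, -0.1, -2.1]
grip_width: 0.051
```

```bash
python3 go.py .4445 -.038 .055 97 .025
```

```text
t 4.92 at [ 0.446  -0.0383  0.0728] rpy [1.797e+02 1.000e-01 9.690e+01] grip 0.051 q [-0.17  0.27  1.95 -0.    0.92 -0.29] F [-1.  -0.1 -2.1]
x 0.000 y -0.001 z 0.018 az -0.1
full rotvec deg [ 0.3  0.1 -0.1]
```

```bash
python3 -c "
from h import *
p=plane('top',[(230+(a+.5)/4-.5,130+(b+.5)/4-.5) for a,b in [(66,409),(204,379),(232,521),(95,549)]],.008)*1000
print(p.round(1),p.mean(0))"
```

```text
[[479.5  12.6   8. ]
 [497.9 -73.2   8. ]
 [410.2 -90.3   8. ]
 [393.2  -5.7   8. ]] [445.16485304 -39.13561628   8.        ]
```

>>> step_arm --steps '[{"x":0,"y":0,"z":0.01,"ax":0,"ay":0,"az":0,"claw":0.045},{"x":0,"y":0,"z":0.004,"ax":0,"ay":0,"az":0,"claw":0.045},{"x":0,"y":0,"z":0.003,"ax":0,"ay":0,"az":0,"claw":0.045},{"x":0,"y":0,"z":0.002,"ax":0,"ay":0,"az":0,"claw":0.045}]'

```text
time_s: 5.25
ee_pos: [0.447, -0.0396, 0.0539]
eef_rot: [3.135, 0.002, 1.69]
force: [-0.2, -0.4, -1.3]
grip_width: 0.0506
```

>>> step_arm --steps '[{"x":0,"y":0,"z":0.002,"ax":0,"ay":0,"az":0,"claw":0.045},{"x":0,"y":0,"z":0.002,"ax":0,"ay":0,"az":0,"claw":0.045}]'

```text
time_s: 5.42
ee_pos: [0.4474, -0.0398, 0.052]
eef_rot: [3.135, 0.002, 1.69]
force: [-14.5, -1.3, 30.8]
grip_width: 0.0511
```

```bash
python3 go.py .445 -.039 .053 97 .025
```

```text
t 5.42 at [ 0.4474 -0.0398  0.052 ] rpy [1.796e+02 1.000e-01 9.680e+01] grip 0.0511 q [-0.17  0.31  1.96 -0.    0.87 -0.29] F [-14.5  -1.3  30.8]
x 0.001 y -0.002 z -0.001 az -0.2
full rotvec deg [ 0.4  0.1 -0.2]
```

Contact felt (31 N). Back off 1 mm, then open.

>>> step_arm --steps '[{"x":0,"y":0,"z":-0.001,"ax":0,"ay":0,"az":0,"claw":0.045},{"x":0,"y":0,"z":0,"ax":0,"ay":0,"az":0,"claw":0.06},{"x":0,"y":0,"z":0,"ax":0,"ay":0,"az":0,"claw":0.08},{"x":0,"y":0,"z":0,"ax":0,"ay":0,"az":0,"claw":0.08},{"x":0,"y":0,"z":0,"ax":0,"ay":0,"az":0,"claw":0.08}]'

```text
time_s: 5.83
ee_pos: [0.4484, -0.0401, 0.0546]
eef_rot: [3.131, 0.004, 1.69]
force: [0.4, -0.7, 0.4]
grip_width: 0.0745
```

>>> step_arm --steps '[{"x":0,"y":0,"z":0,"ax":0,"ay":0,"az":0,"claw":0.08},{"x":0,"y":0,"z":-0.02,"ax":0,"ay":0,"az":0,"claw":0.08},{"x":0,"y":0,"z":-0.03,"ax":0,"ay":0,"az":0,"claw":0.08},{"x":0,"y":0,"z":-0.035,"ax":0,"ay":0,"az":0,"claw":0.08},{"x":0,"y":0,"z":-0.02,"ax":0,"ay":0,"az":0,"claw":0.08}]'

```text
time_s: 6.25
ee_pos: [0.4448, -0.0394, 0.1587]
eef_rot: [3.141, 0.0, 1.69]
force: [0.2, 0.1, -0.0]
grip_width: 0.0802
```

```bash
python3 look.py 3 side; python3 go.py .468 -.3625 .15 97;  python3 -c "
import cv2;i=cv2.imread('pics/side3.png')[100:300,180:400];cv2.imwrite('pics/z4.png',cv2.resize(i,None,fx=2.5,fy=2.5))"
```

```text
t 6.3 at [ 0.446  -0.0396  0.1614] rpy [1.797e+02 1.000e-01 9.690e+01] grip 0.0799 q [-0.17  0.13  1.87 -0.    1.14 -0.29] F [1.9 0.2 5.1]
x -0.036 y -0.002 z 0.001 az -0.0
x -0.036 y -0.002 z 0.001 az -0.0
x -0.036 y -0.002 z 0.001 az -0.0
x -0.036 y -0.002 z 0.001 az -0.0
x -0.036 y -0.002 z 0.001 az -0.0
x -0.036 y -0.002 z 0.001 az -0.0
x -0.036 y -0.002 z 0.001 az -0.0
x -0.036 y -0.002 z 0.001 az -0.0
x -0.036 y -0.002 z 0.001 az -0.0
full rotvec deg [ 0.3  0.1 -0.1]
```

View pics/z4.png

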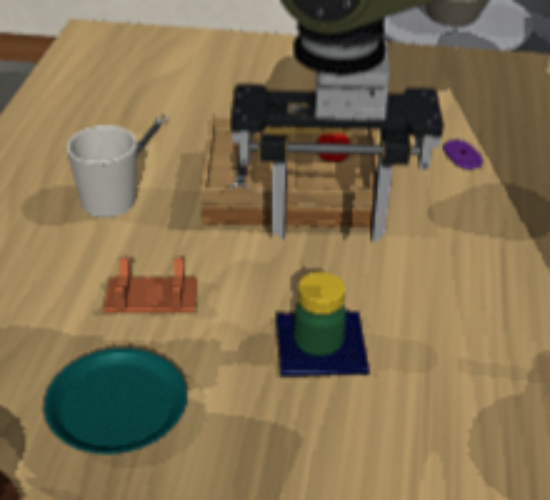

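Jar stands upright, centred on the tile (side px ≈ 308,240). On to the rib; fingers to 58 mm.

>>> step_arm --steps '[{"x":-0.025,"y":-0.002,"z":0,"ax":0,"ay":0,"az":0,"claw":0.06},{"x":-0.038,"y":-0.002,"z":0,"ax":0,"ay":0,"az":0,"claw":0.058},{"x":-0.038,"y":-0.002,"z":0,"ax":0,"ay":0,"az":0,"claw":0.058},{"x":-0.038,"y":-0.002,"z":0,"ax":0,"ay":0,"az":0,"claw":0.058},{"x":-0.038,"y":-0.002,"z":0,"ax":0,"ay":0,"az":0,"claw":0.058}]'

```text
time_s: 6.72
ee_pos: [0.4589, -0.218, 0.1643]
eef_rot: [3.131, 0.004, 1.7]
force: [1.0, 0.2, 0.3]
grip_width: 0.0579
```

>>> step_arm --steps '[{"x":-0.038,"y":-0.002,"z":0,"ax":0,"ay":0,"az":0,"claw":0.058},{"x":-0.038,"y":-0.002,"z":0,"ax":0,"ay":0,"az":0,"claw":0.058},{"x":-0.035,"y":-0.002,"z":0,"ax":0,"ay":0,"az":0,"claw":0.058},{"x":-0.018,"y":-0.002,"z":0,"ax":0,"ay":0,"az":0,"claw":0.058},{"x":0,"y":0,"z":0,"ax":0,"ay":0,"az":0,"claw":0.058}]'

```text
time_s: 7.13
ee_pos: [0.4655, -0.3596, 0.162]
eef_rot: [3.132, 0.003, 1.695]
force: [-0.2, -0.6, -0.6]
grip_width: 0.0579
```

```bash
python3 go.py .468 -.3625 .09 97 .03
```

```text
t 7.13 at [ 0.4655 -0.3596  0.162 ] rpy [179.4   0.2  97.1] grip 0.0579 q [-0.72  0.43  1.48  0.01  1.22 -0.85] F [-0.2 -0.6 -0.6]
x -0.001 y 0.001 z 0.024 az 0.0
x -0.001 y 0.001 z 0.024 az 0.0
x -0.001 y 0.001 z 0.024 az 0.0
full rotvec deg [0.6 0.2 0.1]
```

>>> step_arm --steps '[{"x":-0.001,"y":0.001,"z":0.024,"ax":0.6,"ay":0.2,"az":0,"claw":0.058},{"x":-0.001,"y":0.001,"z":0.026,"ax":0,"ay":0,"az":0,"claw":0.058},{"x":-0.001,"y":0,"z":0.022,"ax":0,"ay":0,"az":0,"claw":0.058},{"x":0,"y":0,"z":0,"ax":0,"ay":0,"az":0,"claw":0.058}]'

```text
time_s: 7.47
ee_pos: [0.468, -0.3622, 0.0868]
eef_rot: [-3.142, 0.0, 1.693]
force: [-0.7, -0.2, -1.3]
grip_width: 0.0579
```

```bash
python3 go.py .468 -.3625 .052 97 .015; python3 look.py 4 top side; python3 -c "
import cv2;i=cv2.imread('pics/top4.png')[130:300,300:480];cv2.imwrite('pics/z5.png',cv2.resize(i,None,fx=3,fy=3))
i=cv2.imread('pics/side4.png')[90:230,220:380];cv2.imwrite('pics/z6.png',cv2.resize(i,None,fx=4,fy=4))"
```

```text
t 7.47 at [ 0.468  -0.3622  0.0868] rpy [-180.    0.   97.] grip 0.0579 q [-0.72  0.53  1.53 -0.    1.09 -0.84] F [-0.7 -0.2 -1.3]
x -0.000 y -0.000 z 0.012 az 0.0
x -0.000 y -0.000 z 0.012 az 0.0
x -0.000 y -0.000 z 0.012 az 0.0
full rotvec deg [-0.  0.  0.]
```

View pics/z6.png

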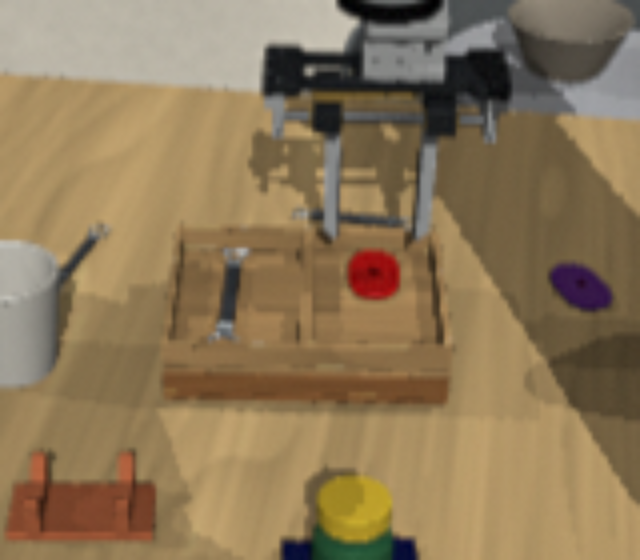

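>>> step_arm --steps '[{"x":0,"y":0,"z":0.012,"ax":0,"ay":0,"az":0,"claw":0.058},{"x":-0.001,"y":0,"z":0.012,"ax":0,"ay":0,"az":0,"claw":0.058},{"x":0,"y":0,"z":0.006,"ax":0,"ay":0,"az":0,"claw":0.058},{"x":0,"y":0,"z":0.003,"ax":0,"ay":0,"az":0,"claw":0.058}]'

```text
time_s: 7.9
ee_pos: [0.4718, -0.3648, 0.0604]
eef_rot: [3.133, 0.01, 1.695]
force: [-0.4, -0.1, -0.3]
grip_width: 0.058
```

```bash
python3 go.py .468 -.3625 .0505 97 .015
```

```text
t 7.9 at [ 0.4718 -0.3648  0.0604] rpy [179.5   0.6  97.1] grip 0.058 q [-0.72  0.57  1.54 -0.    1.03 -0.84] F [-0.4 -0.1 -0.3]
x 0.003 y -0.003 z 0.010 az 0.1
full rotvec deg [0.5 0.6 0.1]
```

>>> step_arm --steps '[{"x":0.002,"y":-0.004,"z":0.007,"ax":0.5,"ay":0.6,"az":0,"claw":0.058},{"x":0,"y":-0.001,"z":0.003,"ax":0.2,"ay":0.2,"az":0,"claw":0.058}]'

```text
time_s: 8.07
ee_pos: [0.4664, -0.3632, 0.0497]
eef_rot: [-3.137, -0.005, 1.695]
force: [-0.2, 1.0, 0.0]
grip_width: 0.0578
```

```bash
python3 go.py .468 -.3625 .0505 97 .015
```

```text
t 8.07 at [ 0.4664 -0.3632  0.0497] rpy [-179.8   -0.3   97.1] grip 0.0578 q [-0.72  0.58  1.54  0.    1.02 -0.85] F [-0.2  1.   0. ]
x 0.001 y 0.002 z -0.001 az 0.1
full rotvec deg [-0.2 -0.3  0.1]
```

>>> step_arm --steps '[{"x":0,"y":0.001,"z":0,"ax":0,"ay":0,"az":0,"claw":0.036},{"x":0,"y":-0.001,"z":0.001,"ax":0.2,"ay":0.2,"az":0,"claw":0.036},{"x":0,"y":-0.001,"z":0.001,"ax":0.2,"ay":0.2,"az":0,"claw":0.036},{"x":0,"y":0,"z":0,"ax":0,"ay":0,"az":0,"claw":0.036},{"x":0,"y":0,"z":0,"ax":0,"ay":0,"az":0,"claw":0.036}]' --grip_force 15

```text
time_s: 8.48
ee_pos: [0.468, -0.3645, 0.0501]
eef_rot: [-3.136, -0.009, 1.695]
force: [-1.2, -1.0, 0.6]
grip_width: 0.0414
```

```bash
python3 go.py .468 -.3625 .0505 97 .015
```

```text
t 8.48 at [ 0.468  -0.3645  0.0501] rpy [-179.7   -0.5   97.1] grip 0.0414 q [-0.72  0.58  1.53  0.    1.03 -0.85] F [-1.2 -1.   0.6]
x 0.002 y 0.000 z -0.000 az 0.1
full rotvec deg [-0.3 -0.5  0.1]
```

>>> step_arm --steps '[{"x":0,"y":0,"z":0,"ax":0,"ay":0,"az":0,"claw":0.036},{"x":0,"y":0,"z":-0.01,"ax":0,"ay":0,"az":0,"claw":0.036},{"x":0,"y":0,"z":-0.025,"ax":0,"ay":0,"az":0,"claw":0.036},{"x":0,"y":0,"z":-0.035,"ax":0,"ay":0,"az":0,"claw":0.036},{"x":0,"y":0,"z":-0.03,"ax":0,"ay":0,"az":0,"claw":0.036}]'

```text
time_s: 8.9
ee_pos: [0.4658, -0.3632, 0.1481]
eef_rot: [-3.126, -0.019, 1.694]
force: [1.4, 0.4, 0.4]
grip_width: 0.0421
```

```bash
python3 look.py 5 side; python3 go.py .633 .080 .15 97;  python3 -c "
import cv2;i=cv2.imread('pics/side5.png')[50:230,220:400];cv2.imwrite('pics/z7.png',cv2.resize(i,None,fx=3,fy=3))"
```

```text
t 8.95 at [ 0.4675 -0.3647  0.1544] rpy [-179.4   -0.7   97.1] grip 0.0418 q [-0.72  0.46  1.46  0.    1.24 -0.85] F [ 0.5 -0.8  6.6]
x 0.035 y 0.018 z 0.000 az 0.0
x 0.035 y 0.018 z 0.000 az 0.0
x 0.035 y 0.018 z 0.000 az 0.0
x 0.035 y 0.018 z 0.000 az 0.0
x 0.035 y 0.018 z 0.000 az 0.0
x 0.035 y 0.018 z 0.000 az 0.0
x 0.035 y 0.018 z 0.000 az 0.0
x 0.035 y 0.018 z 0.000 az 0.0
x 0.035 y 0.018 z 0.000 az 0.0
x 0.035 y 0.018 z 0.000 az 0.0
x 0.035 y 0.018 z 0.000 az 0.0
x 0.035 y 0.018 z 0.000 az 0.0
full rotvec deg [-0.6 -0.7  0.1]
```

View pics/z7.png

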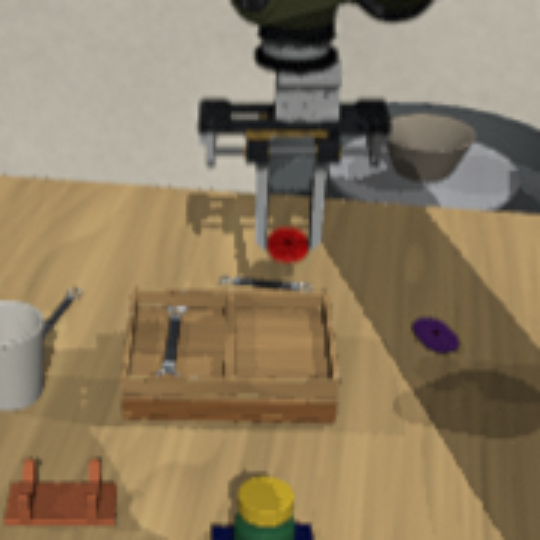

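The rib is held flat between the fingers. Carry it to the plate.

>>> step_arm --steps '[{"x":0.025,"y":0.012,"z":0,"ax":-0.6,"ay":-0.7,"az":0,"claw":0.036},{"x":0.035,"y":0.018,"z":0,"ax":0,"ay":0,"az":0,"claw":0.036},{"x":0.035,"y":0.018,"z":0,"ax":0,"ay":0,"az":0,"claw":0.036},{"x":0.035,"y":0.018,"z":0,"ax":0,"ay":0,"az":0,"claw":0.036},{"x":0.035,"y":0.018,"z":0,"ax":0,"ay":0,"az":0,"claw":0.036}]'

```text
time_s: 9.37
ee_pos: [0.5311, -0.1921, 0.1614]
eef_rot: [3.134, 0.008, 1.683]
force: [0.1, -0.1, -0.2]
grip_width: 0.0413
```

>>> step_arm --steps '[{"x":0.035,"y":0.018,"z":0,"ax":0,"ay":0,"az":0,"claw":0.036},{"x":0.035,"y":0.018,"z":0,"ax":0,"ay":0,"az":0,"claw":0.036},{"x":0.035,"y":0.018,"z":0,"ax":0,"ay":0,"az":0,"claw":0.036},{"x":0.035,"y":0.018,"z":0,"ax":0,"ay":0,"az":0,"claw":0.036},{"x":0.035,"y":0.018,"z":0,"ax":0,"ay":0,"az":0,"claw":0.036}]'

```text
time_s: 9.78
ee_pos: [0.6022, 0.0014, 0.1643]
eef_rot: [3.132, 0.009, 1.682]
force: [1.1, -1.3, 0.7]
grip_width: 0.0419
```

```bash
python3 go.py .633 .080 .10 97
```

```text
t 9.78 at [0.6022 0.0014 0.1643] rpy [179.4   0.5  96.4] grip 0.0419 q [-0.06  0.46  1.44 -0.01  1.24 -0.16] F [ 1.1 -1.3  0.7]
x 0.025 y 0.013 z 0.021 az -0.2
x 0.025 y 0.013 z 0.021 az -0.2
x 0.025 y 0.013 z 0.021 az -0.2
full rotvec deg [ 0.6  0.5 -0.6]
```

>>> step_arm --steps '[{"x":0.025,"y":0.013,"z":0.02,"ax":0.6,"ay":0.5,"az":-0.5,"claw":0.036},{"x":0.025,"y":0.013,"z":0.02,"ax":0,"ay":0,"az":0,"claw":0.036},{"x":0.023,"y":0.012,"z":0.02,"ax":0,"ay":0,"az":0,"claw":0.036},{"x":0,"y":0,"z":0,"ax":0,"ay":0,"az":0,"claw":0.036}]'

```text
time_s: 10.12
ee_pos: [0.6342, 0.0893, 0.1052]
eef_rot: [3.138, 0.001, 1.698]
force: [-0.5, -0.4, -0.4]
grip_width: 0.0415
```

```bash
python3 go.py .633 .078 .03 97 .025; python3 look.py 6 side top; python3 -c "
import cv2;i=cv2.imread('pics/side6.png')[120:300,150:330];cv2.imwrite('pics/z8.png',cv2.resize(i,None,fx=3,fy=3))"
```

```text
t 10.12 at [0.6342 0.0893 0.1052] rpy [179.8   0.   97.3] grip 0.0415 q [ 0.08  0.6   1.36 -0.    1.17 -0.04] F [-0.5 -0.4 -0.4]
x -0.003 y -0.001 z 0.019 az 0.1
x -0.003 y -0.001 z 0.019 az 0.1
x -0.003 y -0.001 z 0.019 az 0.1
x -0.003 y -0.001 z 0.019 az 0.1
full rotvec deg [0.2 0.  0.3]
```

View pics/z8.png

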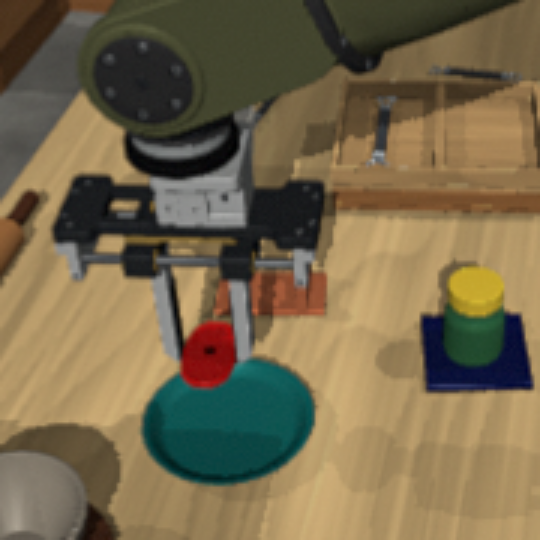

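Rib is flat, above the plate. Lower.

>>> step_arm --steps '[{"x":-0.004,"y":-0.001,"z":0.02,"ax":0.2,"ay":0,"az":0.3,"claw":0.036},{"x":-0.004,"y":-0.001,"z":0.022,"ax":0,"ay":0,"az":0,"claw":0.036},{"x":-0.003,"y":-0.001,"z":0.02,"ax":0,"ay":0,"az":0,"claw":0.036},{"x":0,"y":0,"z":0.01,"ax":0,"ay":0,"az":0,"claw":0.036}]'

```text
time_s: 10.55
ee_pos: [0.6367, 0.0701, 0.0433]
eef_rot: [3.126, 0.003, 1.687]
force: [0.3, -0.2, -0.9]
grip_width: 0.0416
```

```bash
python3 go.py .633 .078 .02 97 .025
```

```text
t 10.55 at [0.6367 0.0701 0.0433] rpy [179.1   0.2  96.7] grip 0.0416 q [ 0.05  0.67  1.41 -0.    1.05 -0.06] F [ 0.3 -0.2 -0.9]
x 0.008 y -0.003 z 0.023 az -0.3
full rotvec deg [ 0.9  0.2 -0.3]
```

>>> step_arm --steps '[{"x":0.006,"y":-0.003,"z":0.012,"ax":0.9,"ay":0.2,"az":-0.3,"claw":0.036},{"x":0.001,"y":-0.001,"z":0.007,"ax":0,"ay":0,"az":0,"claw":0.036}]'

```text
time_s: 10.72
ee_pos: [0.6324, 0.0748, 0.0248]
eef_rot: [3.141, -0.0, 1.69]
force: [0.4, -0.8, -1.1]
grip_width: 0.0418
```

```bash
python3 go.py .633 .078 .02 97 .025
```

```text
t 10.72 at [0.6324 0.0748 0.0248] rpy [180.   -0.   96.8] grip 0.0418 q [ 0.06  0.7   1.41  0.    1.03 -0.06] F [ 0.4 -0.8 -1.1]
x 0.003 y 0.001 z 0.005 az -0.2
full rotvec deg [ 0.  -0.  -0.2]
```

>>> step_arm --steps '[{"x":0.003,"y":0,"z":0.004,"ax":0,"ay":0,"az":0,"claw":0.036},{"x":0,"y":0,"z":0.002,"ax":0,"ay":0,"az":0,"claw":0.036}]'

```text
time_s: 10.88
ee_pos: [0.632, 0.078, 0.0193]
eef_rot: [3.141, -0.001, 1.69]
force: [-13.3, 2.5, 25.4]
grip_width: 0.0415
```

```bash
python3 go.py .633 .078 .02 97 .025
```

```text
t 10.88 at [0.632  0.078  0.0193] rpy [180.   -0.   96.8] grip 0.0415 q [ 0.06  0.71  1.41  0.    1.02 -0.05] F [-13.3   2.5  25.4]
x -0.000 y 0.001 z -0.001 az -0.2
full rotvec deg [ 0.  -0.  -0.2]
```

Contact. Open and rise, stepping onward to the tool.

>>> step_arm --steps '[{"x":0,"y":0,"z":-0.001,"ax":0,"ay":0,"az":0,"claw":0.06},{"x":0,"y":0,"z":0,"ax":0,"ay":0,"az":0,"claw":0.06},{"x":0,"y":0,"z":0,"ax":0,"ay":0,"az":0,"claw":0.06},{"x":0,"y":0,"z":-0.02,"ax":0,"ay":0,"az":0,"claw":0.06},{"x":0,"y":0,"z":-0.04,"ax":0,"ay":0,"az":0,"claw":0.06}]'

```text
time_s: 11.3
ee_pos: [0.6294, 0.0786, 0.0767]
eef_rot: [-3.134, -0.001, 1.691]
force: [0.6, 1.1, -1.1]
grip_width: 0.0599
```

>>> step_arm --steps '[{"x":0,"y":0,"z":-0.04,"ax":0,"ay":0,"az":0,"claw":0.05},{"x":-0.025,"y":0,"z":-0.03,"ax":0,"ay":0,"az":0,"claw":0.04},{"x":-0.038,"y":0,"z":0,"ax":0,"ay":0,"az":0,"claw":0.04},{"x":-0.038,"y":0,"z":0,"ax":0,"ay":0,"az":0,"claw":0.04},{"x":-0.038,"y":0,"z":0,"ax":0,"ay":0,"az":0,"claw":0.04}]'

```text
time_s: 11.72
ee_pos: [0.6498, -0.0564, 0.1618]
eef_rot: [3.134, 0.001, 1.701]
force: [1.3, 0.2, 0.2]
grip_width: 0.0404
```

```bash
python3 go.py .574 -.3075 .14 96.5; python3 look.py 7 side; python3 -c "
import cv2;i=cv2.imread('pics/side7.png')[140:300,150:390];cv2.imwrite('pics/z9.png',cv2.resize(i,None,fx=3,fy=3))"
```

```text
t 11.72 at [ 0.6498 -0.0564  0.1618] rpy [1.796e+02 1.000e-01 9.750e+01] grip 0.0404 q [-0.14  0.57  1.27  0.    1.29 -0.27] F [1.3 0.2 0.2]
x -0.034 y -0.015 z 0.003 az 0.1
x -0.034 y -0.015 z 0.003 az 0.1
x -0.034 y -0.015 z 0.003 az 0.1
x -0.034 y -0.015 z 0.003 az 0.1
x -0.034 y -0.015 z 0.003 az 0.1
x -0.034 y -0.015 z 0.003 az 0.1
x -0.034 y -0.015 z 0.003 az 0.1
full rotvec deg [0.4 0.1 1. ]
```

View pics/z9.png

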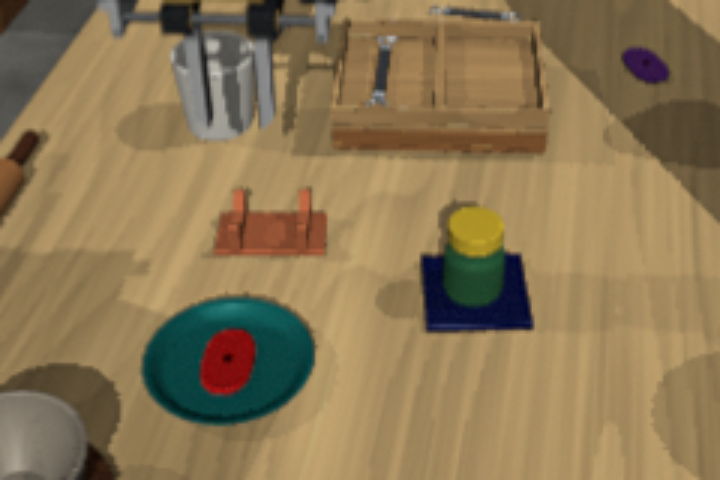

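The rib lies flat, central on the plate (px in zoom 228,360). On to the tool.

>>> step_arm --steps '[{"x":-0.034,"y":-0.015,"z":0,"ax":0.4,"ay":0,"az":1,"claw":0.04},{"x":-0.035,"y":-0.015,"z":0,"ax":0,"ay":0,"az":0,"claw":0.04},{"x":-0.035,"y":-0.015,"z":0,"ax":0,"ay":0,"az":0,"claw":0.04},{"x":-0.035,"y":-0.014,"z":0,"ax":0,"ay":0,"az":0,"claw":0.04},{"x":-0.035,"y":-0.014,"z":0,"ax":0,"ay":0,"az":0,"claw":0.04}]'

```text
time_s: 12.18
ee_pos: [0.5972, -0.2458, 0.1635]
eef_rot: [3.138, 0.004, 1.682]
force: [0.8, -0.2, 0.2]
grip_width: 0.0399
```

```bash
python3 go.py .574 -.3075 .1 96.2 .035
```

```text
t 12.18 at [ 0.5972 -0.2458  0.1635] rpy [179.8   0.2  96.4] grip 0.0399 q [-0.45  0.56  1.29 -0.    1.29 -0.56] F [ 0.8 -0.2  0.2]
x -0.020 y -0.010 z 0.021 az 0.1
x -0.020 y -0.010 z 0.021 az 0.1
x -0.020 y -0.010 z 0.021 az 0.1
full rotvec deg [0.2 0.2 0.2]
```

>>> step_arm --steps '[{"x":-0.024,"y":-0.01,"z":0.015,"ax":0.2,"ay":0.2,"az":0.2,"claw":0.04},{"x":-0.022,"y":-0.01,"z":0.02,"ax":0,"ay":0,"az":0,"claw":0.04},{"x":-0.008,"y":-0.004,"z":0.02,"ax":0,"ay":0,"az":0,"claw":0.04},{"x":0,"y":0,"z":0.005,"ax":0,"ay":0,"az":0,"claw":0.04}]'

```text
time_s: 12.52
ee_pos: [0.5766, -0.313, 0.1055]
eef_rot: [3.136, 0.005, 1.671]
force: [-0.8, 0.2, -0.9]
grip_width: 0.0403
```

```bash
python3 go.py .574 -.3075 .065 96.2 .02; python3 look.py 8 side top; python3 -c "
import cv2;i=cv2.imread('pics/side8.png')[90:230,210:370];cv2.imwrite('pics/z10.png',cv2.resize(i,None,fx=4,fy=4))"
```

```text
t 12.52 at [ 0.5766 -0.313   0.1055] rpy [179.7   0.3  95.7] grip 0.0403 q [-0.55  0.63  1.31 -0.    1.19 -0.65] F [-0.8  0.2 -0.9]
x 0.002 y -0.001 z 0.014 az -0.2
x 0.002 y -0.001 z 0.014 az -0.2
x 0.002 y -0.001 z 0.014 az -0.2
full rotvec deg [ 0.3  0.3 -0.5]
```

View pics/z10.png

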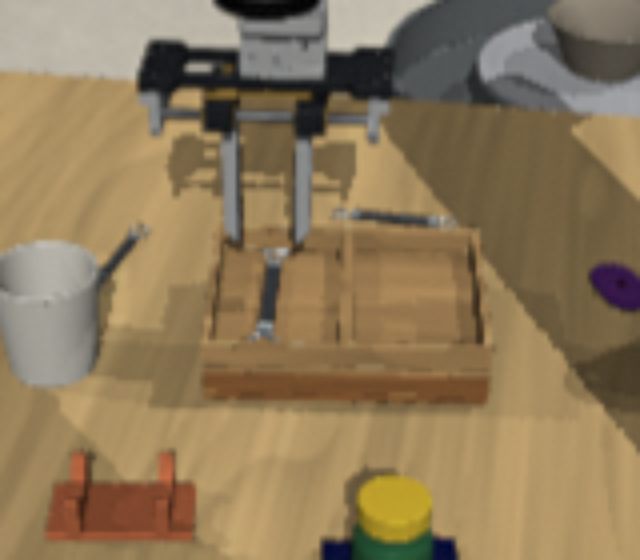

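>>> step_arm --steps '[{"x":0.003,"y":-0.002,"z":0.015,"ax":0.3,"ay":0.3,"az":-0.5,"claw":0.04},{"x":0.002,"y":-0.001,"z":0.016,"ax":0,"ay":0,"az":0,"claw":0.04},{"x":0,"y":-0.001,"z":0.01,"ax":0,"ay":0,"az":0,"claw":0.04}]'

```text
time_s: 12.87
ee_pos: [0.577, -0.3047, 0.0699]
eef_rot: [3.133, 0.005, 1.686]
force: [0.4, -0.5, 0.4]
grip_width: 0.0398
```

```bash
python3 go.py .574 -.3075 .051 96.2 .02
```

```text
t 12.87 at [ 0.577  -0.3047  0.0699] rpy [179.5   0.3  96.6] grip 0.0398 q [-0.54  0.67  1.35  0.    1.12 -0.66] F [ 0.4 -0.5  0.4]
x -0.002 y -0.003 z 0.019 az 0.4
full rotvec deg [0.5 0.3 0.4]
```

>>> step_arm --steps '[{"x":-0.003,"y":-0.003,"z":0.012,"ax":0.5,"ay":0.3,"az":0.4,"claw":0.04},{"x":0,"y":-0.001,"z":0.007,"ax":0.1,"ay":0.1,"az":0,"claw":0.04}]'

```text
time_s: 13.03
ee_pos: [0.574, -0.3063, 0.0497]
eef_rot: [-3.139, -0.002, 1.682]
force: [0.2, 0.2, -0.4]
grip_width: 0.0399
```

```bash
python3 go.py .574 -.3075 .051 96.2 .02
```

```text
t 13.03 at [ 0.574  -0.3063  0.0497] rpy [-1.798e+02 -1.000e-01  9.640e+01] grip 0.0399 q [-0.55  0.69  1.35  0.    1.1  -0.66] F [ 0.2  0.2 -0.4]
x -0.001 y -0.000 z -0.001 az 0.2
full rotvec deg [-0.2 -0.1  0.2]
```

>>> step_arm --steps '[{"x":-0.001,"y":0,"z":0,"ax":0,"ay":0,"az":0.2,"claw":0.006},{"x":0,"y":0,"z":0.001,"ax":0,"ay":0,"az":0,"claw":0.006},{"x":0,"y":0,"z":0.001,"ax":0,"ay":0,"az":0,"claw":0.006},{"x":0,"y":0,"z":0,"ax":0,"ay":0,"az":0,"claw":0.006},{"x":0,"y":0,"z":0,"ax":0,"ay":0,"az":0,"claw":0.006}]' --grip_force 30

```text
time_s: 13.45
ee_pos: [0.5772, -0.3071, 0.0498]
eef_rot: [3.139, 0.0, 1.68]
force: [0.3, -0.9, 0.1]
grip_width: 0.0115
```

```bash
python3 go.py .574 -.3075 .051 96.2 .02
```

```text
t 13.45 at [ 0.5772 -0.3071  0.0498] rpy [179.9   0.   96.3] grip 0.0115 q [-0.55  0.7   1.35  0.    1.1  -0.66] F [ 0.3 -0.9  0.1]
x -0.000 y -0.003 z -0.001 az 0.1
full rotvec deg [0.1 0.  0.1]
```

>>> step_arm --steps '[{"x":0,"y":0,"z":-0.01,"ax":0,"ay":0,"az":0,"claw":0.006},{"x":0,"y":0,"z":-0.025,"ax":0,"ay":0,"az":0,"claw":0.006},{"x":0,"y":0,"z":-0.035,"ax":0,"ay":0,"az":0,"claw":0.006},{"x":0,"y":0,"z":-0.035,"ax":0,"ay":0,"az":0,"claw":0.006},{"x":0,"y":0,"z":-0.015,"ax":0,"ay":0,"az":0,"claw":0.006}]'

```text
time_s: 13.87
ee_pos: [0.5751, -0.3054, 0.1708]
eef_rot: [-3.135, -0.006, 1.681]
force: [0.2, -1.0, 0.1]
grip_width: 0.0114
```

```bash
python3 go.py .6368 -.0845 .16 9.3; python3 look.py 9 side; python3 -c "
import cv2;i=cv2.imread('pics/side9.png')[70:230,210:370];cv2.imwrite('pics/z11.png',cv2.resize(i,None,fx=3.5,fy=3.5))"
```

```text
t 13.87 at [ 0.5751 -0.3054  0.1708] rpy [-179.6   -0.4   96.3] grip 0.0114 q [-0.54  0.57  1.25  0.    1.33 -0.66] F [ 0.2 -1.   0.1]
x 0.016 y 0.007 z 0.001 az 6.7
x 0.017 y 0.005 z 0.001 az 6.7
x 0.017 y 0.003 z 0.001 az 6.7
x 0.018 y 0.001 z 0.001 az 6.7
x 0.018 y -0.001 z 0.001 az 6.7
x 0.017 y -0.004 z 0.001 az 6.7
x 0.017 y -0.006 z 0.001 az 6.7
x 0.016 y -0.007 z 0.001 az 6.7
x 0.015 y -0.009 z 0.001 az 6.7
x 0.014 y -0.011 z 0.001 az 6.7
x 0.012 y -0.012 z 0.001 az 6.7
x 0.011 y -0.014 z 0.001 az 6.7
x 0.009 y -0.015 z 0.001 az 6.7
full rotvec deg [-0.6 -0.  87. ]
```

View pics/z11.png

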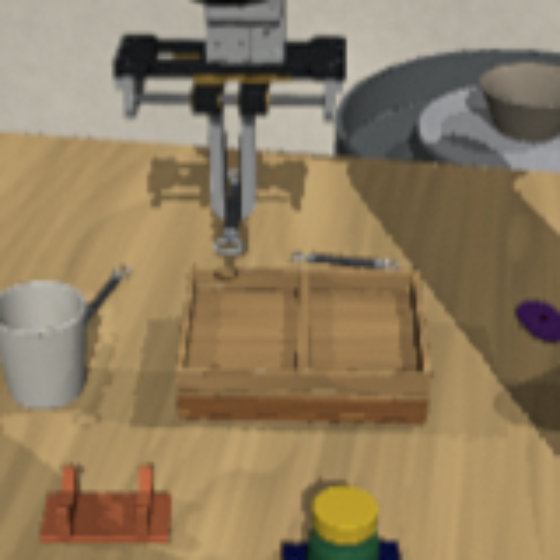

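The tool hangs between the fingers; both tray cells are empty. Turn and carry to the rest.

>>> step_arm --steps '[{"x":0.016,"y":0.007,"z":0,"ax":0,"ay":0,"az":6.7,"claw":0.006},{"x":0.017,"y":0.005,"z":0,"ax":0,"ay":0,"az":6.7,"claw":0.006},{"x":0.017,"y":0.003,"z":0,"ax":0,"ay":0,"az":6.7,"claw":0.006},{"x":0.018,"y":0.001,"z":0,"ax":0,"ay":0,"az":6.7,"claw":0.006},{"x":0.018,"y":-0.001,"z":0,"ax":0,"ay":0,"az":6.7,"claw":0.006}]'

```text
time_s: 14.33
ee_pos: [0.6019, -0.2214, 0.1766]
eef_rot: [-3.14, -0.001, 1.072]
force: [0.7, 1.2, -0.8]
grip_width: 0.0113
```

>>> step_arm --steps '[{"x":0.017,"y":-0.004,"z":0,"ax":0,"ay":0,"az":6.7,"claw":0.006},{"x":0.017,"y":-0.006,"z":0,"ax":0,"ay":0,"az":6.7,"claw":0.006},{"x":0.016,"y":-0.007,"z":0,"ax":0,"ay":0,"az":6.7,"claw":0.006},{"x":0.015,"y":-0.009,"z":0,"ax":0,"ay":0,"az":6.7,"claw":0.006},{"x":0.014,"y":-0.011,"z":0,"ax":0,"ay":0,"az":6.7,"claw":0.006}]'

```text
time_s: 14.75
ee_pos: [0.6287, -0.1324, 0.1769]
eef_rot: [-3.138, 0.002, 0.457]
force: [-0.0, -0.2, -0.9]
grip_width: 0.0117
```

```bash
python3 go.py .6368 -.0845 .13 9.3
```

```text
t 14.75 at [ 0.6287 -0.1324  0.1769] rpy [-1.798e+02  1.000e-01  2.620e+01] grip 0.0117 q [-0.27  0.54  1.28  0.    1.32  0.85] F [-0.  -0.2 -0.9]
x 0.009 y -0.013 z 0.016 az 5.6
x 0.008 y -0.014 z 0.016 az 5.6
x 0.007 y -0.015 z 0.016 az 5.6
full rotvec deg [-0.2  0.1 16.9]
```

>>> step_arm --steps '[{"x":0.009,"y":-0.013,"z":0.01,"ax":0,"ay":0,"az":5.6,"claw":0.006},{"x":0.008,"y":-0.014,"z":0.016,"ax":0,"ay":0,"az":5.6,"claw":0.006},{"x":0.007,"y":-0.015,"z":0.016,"ax":0,"ay":0,"az":5.6,"claw":0.006},{"x":0,"y":0,"z":0.005,"ax":0,"ay":0,"az":0,"claw":0.006},{"x":0,"y":0,"z":0,"ax":0,"ay":0,"az":0,"claw":0.006}]'

```text
time_s: 15.17
ee_pos: [0.6373, -0.0786, 0.1292]
eef_rot: [-3.138, 0.003, 0.148]
force: [-0.6, 0.6, -0.5]
grip_width: 0.0116
```

```bash
python3 go.py .6368 -.0845 .08 9.3 .02; python3 look.py 10 side top; python3 -c "
import cv2;i=cv2.imread('pics/side10.png')[110:250,170:330];cv2.imwrite('pics/z12.png',cv2.resize(i,None,fx=3.5,fy=3.5))"
```

```text
t 15.17 at [ 0.6373 -0.0786  0.1292] rpy [-179.8    0.2    8.5] grip 0.0116 q [-0.18  0.59  1.33  0.    1.23  1.24] F [-0.6  0.6 -0.5]
x -0.000 y 0.002 z 0.016 az -0.3
x -0.000 y 0.002 z 0.016 az -0.3
x -0.000 y 0.002 z 0.016 az -0.3
full rotvec deg [-0.2  0.2 -0.8]
```

View pics/z12.png

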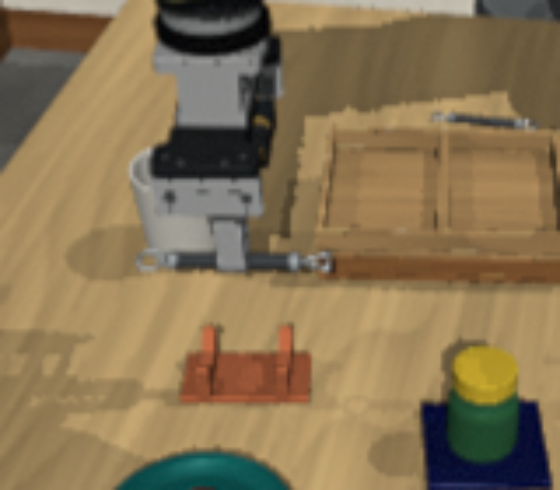

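>>> step_arm --steps '[{"x":0,"y":0.003,"z":0.016,"ax":-0.2,"ay":0.2,"az":-0.8,"claw":0.006},{"x":0,"y":0.002,"z":0.018,"ax":0,"ay":0,"az":0,"claw":0.006},{"x":0,"y":0.001,"z":0.018,"ax":0,"ay":0,"az":0,"claw":0.006},{"x":0,"y":0,"z":0.005,"ax":0,"ay":0,"az":0,"claw":0.006}]'

```text
time_s: 15.6
ee_pos: [0.6409, -0.0897, 0.078]
eef_rot: [3.137, -0.011, 0.167]
force: [-0.7, 0.3, -1.9]
grip_width: 0.0114
```

```bash
python3 go.py .6368 -.0845 .055 9.3 .015
```

```text
t 15.6 at [ 0.6409 -0.0897  0.078 ] rpy [179.7  -0.6   9.6] grip 0.0114 q [-0.2   0.64  1.36 -0.    1.12  1.21] F [-0.7  0.3 -1.9]
x -0.002 y -0.003 z 0.011 az 0.1
x -0.002 y -0.003 z 0.011 az 0.1
full rotvec deg [ 0.3 -0.6  0.3]
```

>>> step_arm --steps '[{"x":-0.003,"y":-0.004,"z":0.01,"ax":0.3,"ay":-0.6,"az":0.3,"claw":0.006},{"x":-0.001,"y":0,"z":0.006,"ax":0,"ay":0,"az":0,"claw":0.006}]'

```text
time_s: 15.77
ee_pos: [0.6367, -0.0879, 0.0629]
eef_rot: [-3.141, -0.002, 0.162]
force: [-0.2, 1.0, -0.4]
grip_width: 0.0118
```

```bash
python3 go.py .6368 -.0845 .055 9.3 .015; python3 look.py 11 side top; python3 -c "
import cv2;i=cv2.imread('pics/side11.png')[150:270,180:310];cv2.imwrite('pics/z13.png',cv2.resize(i,None,fx=4.5,fy=4.5))"
```

```text
t 15.77 at [ 0.6367 -0.0879  0.0629] rpy [-1.8e+02 -1.0e-01  9.3e+00] grip 0.0118 q [-0.19  0.66  1.38  0.    1.1   1.21] F [-0.2  1.  -0.4]
x 0.001 y -0.003 z 0.008 az -0.0
full rotvec deg [-0.  -0.1 -0. ]
```

View pics/z13.png

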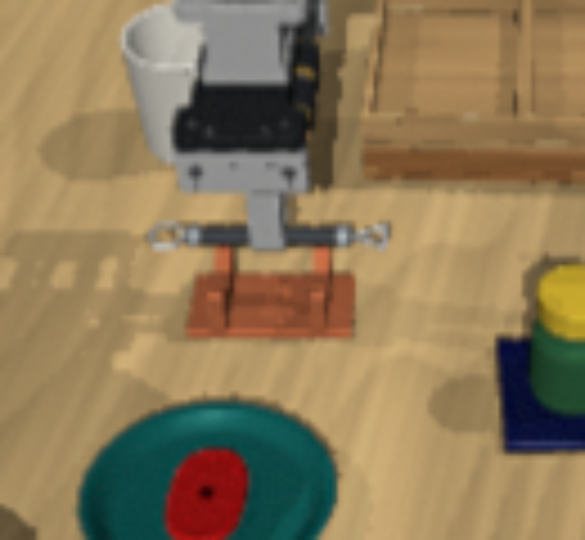

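>>> step_arm --steps '[{"x":0.001,"y":-0.003,"z":0.008,"ax":0,"ay":0,"az":0,"claw":0.006},{"x":0,"y":0,"z":0.005,"ax":0,"ay":0,"az":0,"claw":0.006}]'

```text
time_s: 16.03
ee_pos: [0.6386, -0.085, 0.0518]
eef_rot: [3.14, -0.006, 0.163]
force: [-0.3, -0.5, -0.5]
grip_width: 0.0116
```

```bash
python3 go.py .6368 -.0845 .038 9.3 .015
```

```text
t 16.03 at [ 0.6386 -0.085   0.0518] rpy [179.9  -0.3   9.3] grip 0.0116 q [-0.19  0.67  1.38  0.    1.08  1.22] F [-0.3 -0.5 -0.5]
x -0.002 y -0.001 z 0.014 az 0.0
full rotvec deg [ 0.1 -0.3  0. ]
```

>>> step_arm --steps '[{"x":-0.002,"y":0,"z":0.008,"ax":0.1,"ay":-0.3,"az":0,"claw":0.006},{"x":-0.001,"y":0,"z":0.003,"ax":0,"ay":0,"az":0,"claw":0.006},{"x":0,"y":0,"z":0.002,"ax":0,"ay":0,"az":0,"claw":0.006}]'

```text
time_s: 16.28
ee_pos: [0.6357, -0.0851, 0.0375]
eef_rot: [-3.141, -0.001, 0.164]
force: [-0.9, -0.9, -0.5]
grip_width: 0.0118
```

```bash
python3 go.py .6368 -.0845 .037 9.3 .015
```

```text
t 16.28 at [ 0.6357 -0.0851  0.0375] rpy [-180.    -0.     9.4] grip 0.0118 q [-0.19  0.69  1.39  0.    1.06  1.22] F [-0.9 -0.9 -0.5]
x 0.001 y -0.000 z 0.001 az 0.1
full rotvec deg [-0.  -0.   0.1]
```

>>> step_arm --steps '[{"x":0.001,"y":0,"z":0.002,"ax":0,"ay":0,"az":0,"claw":0.006}]'

```text
time_s: 16.37
ee_pos: [0.6361, -0.0851, 0.0365]
eef_rot: [-3.141, 0.001, 0.164]
force: [-27.4, 1.2, 42.3]
grip_width: 0.0118
```

```bash
python3 go.py .6368 -.0845 .037 9.3 .015
```

```text
t 16.37 at [ 0.6361 -0.0851  0.0365] rpy [-1.8e+02  1.0e-01  9.4e+00] grip 0.0118 q [-0.19  0.69  1.39  0.    1.06  1.22] F [-27.4   1.2  42.3]
x 0.001 y -0.000 z -0.000 az 0.1
full rotvec deg [-0.   0.1  0.1]
```

Seated. Release and rise.

>>> step_arm --steps '[{"x":0,"y":0,"z":-0.001,"ax":0,"ay":0,"az":0,"claw":0.034},{"x":0,"y":0,"z":0,"ax":0,"ay":0,"az":0,"claw":0.034},{"x":0,"y":0,"z":0,"ax":0,"ay":0,"az":0,"claw":0.034},{"x":0,"y":0,"z":-0.02,"ax":0,"ay":0,"az":0,"claw":0.034},{"x":0,"y":0,"z":-0.035,"ax":0,"ay":0,"az":0,"claw":0.034}]'

```text
time_s: 16.78
ee_pos: [0.6335, -0.0847, 0.0875]
eef_rot: [-3.137, 0.011, 0.164]
force: [0.6, -0.8, -0.3]
grip_width: 0.034
```

>>> step_arm --steps '[{"x":0,"y":0,"z":-0.035,"ax":0,"ay":0,"az":0,"claw":0.034},{"x":0,"y":0,"z":-0.03,"ax":0,"ay":0,"az":0,"claw":0.034}]'

```text
time_s: 16.95
ee_pos: [0.6336, -0.0847, 0.1541]
eef_rot: [-3.137, 0.013, 0.164]
force: [0.0, 0.3, 0.6]
grip_width: 0.0341
```

```bash
python3 go.py .514 -.3135 .15 97.2; python3 look.py 12 side; python3 -c "
import cv2;i=cv2.imread('pics/side12.png')[150:270,180:310];cv2.imwrite('pics/z14.png',cv2.resize(i,None,fx=4.5,fy=4.5))"
```

```text
t 16.95 at [ 0.6336 -0.0847  0.1541] rpy [-179.7    0.8    9.4] grip 0.0341 q [-0.19  0.56  1.31  0.    1.29  1.22] F [0.  0.3 0.6]
x -0.012 y 0.016 z 0.000 az -6.8
x -0.014 y 0.014 z 0.000 az -6.8
x -0.015 y 0.013 z 0.000 az -6.8
x -0.017 y 0.011 z 0.000 az -6.8
x -0.018 y 0.009 z 0.000 az -6.8
x -0.019 y 0.007 z 0.000 az -6.8
x -0.019 y 0.004 z 0.000 az -6.8
x -0.020 y 0.002 z 0.000 az -6.8
x -0.020 y -0.000 z 0.000 az -6.8
x -0.020 y -0.003 z 0.000 az -6.8
x -0.019 y -0.005 z 0.000 az -6.8
x -0.019 y -0.007 z 0.000 az -6.8
x -0.018 y -0.009 z 0.000 az -6.8
full rotvec deg [ -0.8   0.4 -87.8]
```

View pics/z14.png

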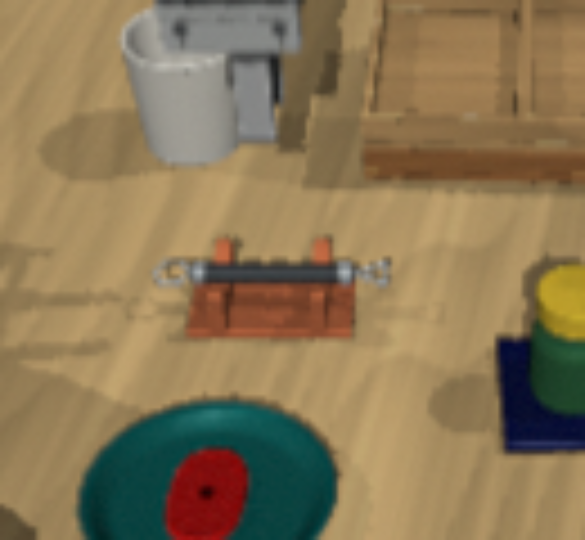

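The tool lies in both notches, centred (zoom px 272,272 vs rest middle ~270). Now to the tray.

>>> step_arm --steps '[{"x":-0.012,"y":0.016,"z":0,"ax":-0.8,"ay":0.4,"az":-6.8,"claw":0.034},{"x":-0.014,"y":0.014,"z":0,"ax":0,"ay":0,"az":-6.8,"claw":0.034},{"x":-0.015,"y":0.013,"z":0,"ax":0,"ay":0,"az":-6.8,"claw":0.034},{"x":-0.017,"y":0.011,"z":0,"ax":0,"ay":0,"az":-6.8,"claw":0.034},{"x":-0.018,"y":0.009,"z":0,"ax":0,"ay":0,"az":-6.8,"claw":0.034}]'

```text
time_s: 17.42
ee_pos: [0.5918, -0.174, 0.1651]
eef_rot: [3.122, -0.001, 0.782]
force: [0.2, -0.7, -0.1]
grip_width: 0.0339
```

>>> step_arm --steps '[{"x":-0.019,"y":0.007,"z":0,"ax":0,"ay":0,"az":-6.8,"claw":0.034},{"x":-0.019,"y":0.004,"z":0,"ax":0,"ay":0,"az":-6.8,"claw":0.034},{"x":-0.02,"y":0.002,"z":0,"ax":0,"ay":0,"az":-6.8,"claw":0.034},{"x":-0.02,"y":0,"z":0,"ax":0,"ay":0,"az":-6.8,"claw":0.034},{"x":-0.02,"y":-0.003,"z":0,"ax":0,"ay":0,"az":-6.8,"claw":0.034}]'

```text
time_s: 17.83
ee_pos: [0.5473, -0.2689, 0.1647]
eef_rot: [3.124, 0.011, 1.406]
force: [-0.5, 0.0, 0.3]
grip_width: 0.0341
```

```bash
python3 go.py .514 -.3135 .12 97.2
```

```text
t 17.83 at [ 0.5473 -0.2689  0.1647] rpy [179.    0.6  80.6] grip 0.0341 q [-0.51  0.47  1.42 -0.    1.23 -0.35] F [-0.5  0.   0.3]
x -0.016 y -0.009 z 0.015 az -5.5
x -0.016 y -0.010 z 0.015 az -5.5
x -0.015 y -0.012 z 0.015 az -5.5
full rotvec deg [  0.9   0.8 -16.6]
```

>>> step_arm --steps '[{"x":-0.016,"y":-0.009,"z":0.012,"ax":0.9,"ay":0.8,"az":-5.5,"claw":0.034},{"x":-0.016,"y":-0.01,"z":0.015,"ax":0,"ay":0,"az":-5.5,"claw":0.034},{"x":-0.015,"y":-0.012,"z":0.015,"ax":0,"ay":0,"az":-5.5,"claw":0.034},{"x":0,"y":0,"z":0.005,"ax":0,"ay":0,"az":0,"claw":0.034},{"x":0,"y":0,"z":0,"ax":0,"ay":0,"az":0,"claw":0.034}]'

```text
time_s: 18.25
ee_pos: [0.5111, -0.3198, 0.1156]
eef_rot: [3.138, -0.001, 1.712]
force: [0.4, -0.4, 0.2]
grip_width: 0.0341
```

```bash
python3 go.py .514 -.3135 .075 97.2 .02; python3 look.py 13 side top; python3 -c "
import cv2;i=cv2.imread('pics/side13.png')[80:220,220:380];cv2.imwrite('pics/z15.png',cv2.resize(i,None,fx=4,fy=4))"
```

```text
t 18.25 at [ 0.5111 -0.3198  0.1156] rpy [179.8  -0.   98.1] grip 0.0341 q [-0.62  0.51  1.47  0.    1.15 -0.76] F [ 0.4 -0.4  0.2]
x 0.002 y 0.001 z 0.014 az 0.3
x 0.002 y 0.001 z 0.014 az 0.3
x 0.002 y 0.001 z 0.014 az 0.3
full rotvec deg [ 0.2 -0.   0.9]
```

View pics/z15.png

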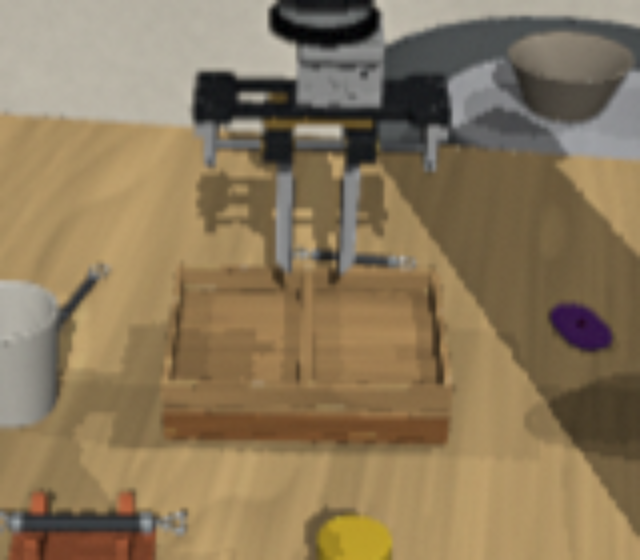

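>>> step_arm --steps '[{"x":0.002,"y":0.001,"z":0.014,"ax":0.2,"ay":0,"az":0.9,"claw":0.034},{"x":0.002,"y":0.001,"z":0.015,"ax":0,"ay":0,"az":0,"claw":0.034},{"x":0.001,"y":0,"z":0.014,"ax":0,"ay":0,"az":0,"claw":0.034}]'

```text
time_s: 18.6
ee_pos: [0.517, -0.3132, 0.0761]
eef_rot: [3.134, 0.006, 1.692]
force: [0.3, 0.2, -0.4]
grip_width: 0.034
```

```bash
python3 go.py .5145 -.314 .051 97.2 .02
```

```text
t 18.6 at [ 0.517  -0.3132  0.0761] rpy [179.6   0.3  96.9] grip 0.034 q [-0.61  0.56  1.5   0.    1.07 -0.73] F [ 0.3  0.2 -0.4]
x -0.000 y -0.001 z 0.013 az -0.1
x -0.000 y -0.001 z 0.013 az -0.1
full rotvec deg [ 0.4  0.3 -0.3]
```

>>> step_arm --steps '[{"x":0,"y":-0.003,"z":0.013,"ax":0.4,"ay":0.3,"az":-0.3,"claw":0.034},{"x":0,"y":-0.001,"z":0.01,"ax":0.1,"ay":0.1,"az":0,"claw":0.034}]'

```text
time_s: 18.77
ee_pos: [0.514, -0.3118, 0.0507]
eef_rot: [-3.14, -0.001, 1.696]
force: [0.9, -1.4, 0.5]
grip_width: 0.034
```

```bash
python3 go.py .5145 -.314 .0505 97.2 .02
```

```text
t 18.77 at [ 0.514  -0.3118  0.0507] rpy [-1.799e+02 -1.000e-01  9.720e+01] grip 0.034 q [-0.61  0.6   1.52 -0.    1.03 -0.73] F [ 0.9 -1.4  0.5]
x -0.002 y 0.000 z 0.000 az -0.0
full rotvec deg [-0.1 -0.1 -0. ]
```

>>> step_arm --steps '[{"x":-0.002,"y":0,"z":0,"ax":0,"ay":0,"az":0,"claw":0.004},{"x":0,"y":0,"z":0.001,"ax":0,"ay":0,"az":0,"claw":0.004},{"x":0,"y":0,"z":0.001,"ax":0,"ay":0,"az":0,"claw":0.004},{"x":0,"y":0,"z":0,"ax":0,"ay":0,"az":0,"claw":0.004},{"x":0,"y":0,"z":0,"ax":0,"ay":0,"az":0,"claw":0.004}]' --grip_force 55

```text
time_s: 19.18
ee_pos: [0.5174, -0.3133, 0.0496]
eef_rot: [3.139, 0.002, 1.694]
force: [-2.3, -0.5, 1.4]
grip_width: 0.0095
```

```bash
python3 go.py .5145 -.314 .065 97.2 .005
```

```text
t 19.18 at [ 0.5174 -0.3133  0.0496] rpy [1.799e+02 1.000e-01 9.710e+01] grip 0.0095 q [-0.61  0.6   1.51  0.    1.03 -0.73] F [-2.3 -0.5  1.4]
x -0.000 y -0.001 z -0.004 az -0.0
x -0.000 y -0.001 z -0.004 az -0.0
x -0.000 y -0.001 z -0.004 az -0.0
x -0.000 y -0.001 z -0.004 az -0.0
full rotvec deg [ 0.1  0.1 -0.1]
```

>>> step_arm --steps '[{"x":0,"y":0,"z":-0.005,"ax":0,"ay":0,"az":0,"claw":0.004},{"x":0,"y":0,"z":-0.008,"ax":0,"ay":0,"az":0,"claw":0.004},{"x":0,"y":0,"z":-0.012,"ax":0,"ay":0,"az":0,"claw":0.004},{"x":0,"y":0,"z":-0.02,"ax":0,"ay":0,"az":0,"claw":0.004},{"x":0,"y":0,"z":-0.03,"ax":0,"ay":0,"az":0,"claw":0.004}]'

```text
time_s: 19.6
ee_pos: [0.5147, -0.3108, 0.1218]
eef_rot: [-3.135, -0.007, 1.693]
force: [0.3, -0.3, -1.2]
grip_width: 0.0094
```

>>> step_arm --steps '[{"x":0,"y":0,"z":-0.03,"ax":0,"ay":0,"az":0,"claw":0.004},{"x":0,"y":0,"z":-0.03,"ax":0,"ay":0,"az":0,"claw":0.004},{"x":0,"y":0,"z":-0.025,"ax":0,"ay":0,"az":0,"claw":0.004},{"x":0,"y":0,"z":0,"ax":0,"ay":0,"az":0,"claw":0.004}]'

```text
time_s: 19.93
ee_pos: [0.5158, -0.3113, 0.2201]
eef_rot: [-3.141, -0.002, 1.693]
force: [0.4, 0.8, -1.0]
grip_width: 0.0096
```

```bash
python3 look.py 14 side; python3 go.py .513 .310 .21 84.3 .035
```

```text
t 19.98 at [ 0.5154 -0.311   0.2175] rpy [-179.9   -0.2   97. ] grip 0.0098 q [-0.6   0.42  1.36  0.    1.36 -0.73] F [-0.1 -0.3 -1.5]
x 0.034 y 0.004 z 0.000 az 0.7
x 0.034 y 0.004 z 0.000 az 0.7
x 0.034 y 0.003 z 0.000 az 0.7
x 0.034 y 0.003 z 0.000 az 0.7
x 0.034 y 0.002 z 0.000 az 0.7
x 0.034 y 0.002 z 0.000 az 0.7
x 0.034 y 0.002 z 0.000 az 0.7
x 0.034 y 0.001 z 0.000 az 0.7
x 0.034 y 0.001 z 0.000 az 0.7
x 0.035 y 0.000 z 0.000 az 0.7
x 0.035 y -0.000 z 0.000 az 0.7
x 0.034 y -0.001 z 0.000 az 0.7
x 0.034 y -0.001 z 0.000 az 0.7
x 0.034 y -0.001 z 0.000 az 0.7
x 0.034 y -0.002 z 0.000 az 0.7
x 0.034 y -0.002 z 0.000 az 0.7
x 0.034 y -0.003 z 0.000 az 0.7
x 0.034 y -0.003 z 0.000 az 0.7
full rotvec deg [-0.1 -0.2 12.7]
```

View pics/side14.png

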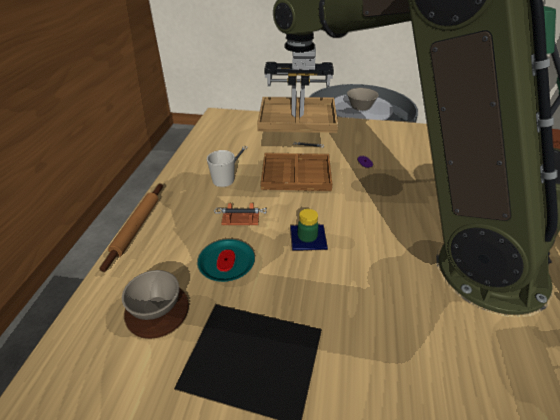

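Tray is lifted level and the lower tier stays, open and empty. Carry it across.

>>> step_arm --steps '[{"x":0.015,"y":0.002,"z":0,"ax":0,"ay":0,"az":0.7,"claw":0.004},{"x":0.025,"y":0.003,"z":0,"ax":0,"ay":0,"az":0.7,"claw":0.004},{"x":0.034,"y":0.004,"z":0,"ax":0,"ay":0,"az":0.7,"claw":0.004},{"x":0.034,"y":0.003,"z":0,"ax":0,"ay":0,"az":0.7,"claw":0.004},{"x":0.034,"y":0.003,"z":0,"ax":0,"ay":0,"az":0.7,"claw":0.004}]'

```text
time_s: 20.4
ee_pos: [0.5139, -0.1676, 0.211]
eef_rot: [-3.132, -0.006, 1.621]
force: [1.0, 0.6, -2.3]
grip_width: 0.0096
```

>>> step_arm --steps '[{"x":0.034,"y":0.002,"z":0,"ax":0,"ay":0,"az":0.7,"claw":0.004},{"x":0.034,"y":0.002,"z":0,"ax":0,"ay":0,"az":0.7,"claw":0.004},{"x":0.034,"y":0.002,"z":0,"ax":0,"ay":0,"az":0.7,"claw":0.004},{"x":0.034,"y":0.001,"z":0,"ax":0,"ay":0,"az":0.7,"claw":0.004},{"x":0.034,"y":0.001,"z":0,"ax":0,"ay":0,"az":0.7,"claw":0.004}]'

```text
time_s: 20.82
ee_pos: [0.5129, 0.0112, 0.2044]
eef_rot: [-3.12, -0.008, 1.555]
force: [0.5, -0.1, -2.1]
grip_width: 0.0093
```

```bash
python3 go.py .513 .310 .21 84.3 .035
```

```text
t 20.82 at [0.5129 0.0112 0.2044] rpy [-178.8   -0.4   89.1] grip 0.0093 q [-0.05  0.24  1.63  0.01  1.29 -0.04] F [ 0.5 -0.1 -2.1]
x 0.033 y -0.001 z -0.001 az 0.5
x 0.033 y -0.001 z -0.001 az 0.5
x 0.033 y -0.001 z -0.001 az 0.5
x 0.033 y -0.001 z -0.001 az 0.5
x 0.033 y -0.002 z -0.001 az 0.5
x 0.033 y -0.002 z -0.001 az 0.5
x 0.033 y -0.002 z -0.001 az 0.5
x 0.033 y -0.003 z -0.001 az 0.5
x 0.033 y -0.003 z -0.001 az 0.5
full rotvec deg [-1.3 -0.4  4.8]
```

>>> step_arm --steps '[{"x":0.033,"y":-0.001,"z":-0.002,"ax":-1.2,"ay":-0.4,"az":0.5,"claw":0.004},{"x":0.033,"y":-0.001,"z":-0.001,"ax":0,"ay":0,"az":0.5,"claw":0.004},{"x":0.033,"y":-0.001,"z":-0.001,"ax":0,"ay":0,"az":0.5,"claw":0.004},{"x":0.033,"y":-0.001,"z":-0.001,"ax":0,"ay":0,"az":0.5,"claw":0.004},{"x":0.033,"y":-0.002,"z":-0.001,"ax":0,"ay":0,"az":0.5,"claw":0.004}]'

```text
time_s: 21.23
ee_pos: [0.5076, 0.1846, 0.2032]
eef_rot: [-3.131, 0.002, 1.508]
force: [-0.1, -0.4, -1.5]
grip_width: 0.0099
```

>>> step_arm --steps '[{"x":0.033,"y":-0.002,"z":0,"ax":0,"ay":0,"az":0.5,"claw":0.004},{"x":0.03,"y":-0.002,"z":0,"ax":0,"ay":0,"az":0.5,"claw":0.004},{"x":0.02,"y":-0.002,"z":0,"ax":0,"ay":0,"az":0.5,"claw":0.004},{"x":0.01,"y":-0.001,"z":0,"ax":0,"ay":0,"az":0.5,"claw":0.004}]'

```text
time_s: 21.57
ee_pos: [0.503, 0.2858, 0.1964]
eef_rot: [-3.122, 0.006, 1.475]
force: [-0.6, -0.4, -3.1]
grip_width: 0.0096
```

```bash
python3 go.py .513 .310 .12 84.3 .025
```

```text
t 21.57 at [0.503  0.2858 0.1964] rpy [-178.9    0.3   84.5] grip 0.0096 q [0.45 0.39 1.45 0.01 1.32 0.55] F [-0.6 -0.4 -3.1]
x 0.006 y 0.002 z 0.019 az 0.1
x 0.006 y 0.002 z 0.019 az 0.1
x 0.006 y 0.002 z 0.019 az 0.1
x 0.006 y 0.002 z 0.019 az 0.1
full rotvec deg [-1.1  0.3  0.2]
```

>>> step_arm --steps '[{"x":0.008,"y":0.004,"z":0.02,"ax":-1.1,"ay":0.3,"az":0.2,"claw":0.004},{"x":0.008,"y":0.003,"z":0.022,"ax":0,"ay":0,"az":0,"claw":0.004},{"x":0.006,"y":0.002,"z":0.02,"ax":0,"ay":0,"az":0,"claw":0.004},{"x":0.002,"y":0,"z":0.012,"ax":0,"ay":0,"az":0,"claw":0.004},{"x":0,"y":0,"z":0,"ax":0,"ay":0,"az":0,"claw":0.004}]'

```text
time_s: 21.98
ee_pos: [0.5097, 0.312, 0.1114]
eef_rot: [-3.134, 0.005, 1.475]
force: [-0.2, 0.3, -2.7]
grip_width: 0.0092
```

```bash
python3 go.py .513 .310 .06 84.3 .025; python3 look.py 15 side top
```

```text
t 21.98 at [0.5097 0.312  0.1114] rpy [-179.6    0.3   84.5] grip 0.0092 q [ 0.49  0.51  1.48 -0.    1.15  0.58] F [-0.2  0.3 -2.7]
x -0.001 y 0.001 z 0.017 az 0.1
x -0.001 y 0.001 z 0.017 az 0.1
x -0.001 y 0.001 z 0.017 az 0.1
full rotvec deg [-0.4  0.3  0.2]
```

View pics/side15.png

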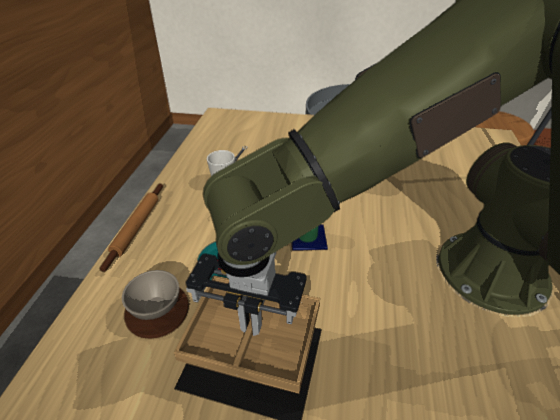

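View pics/top15.png

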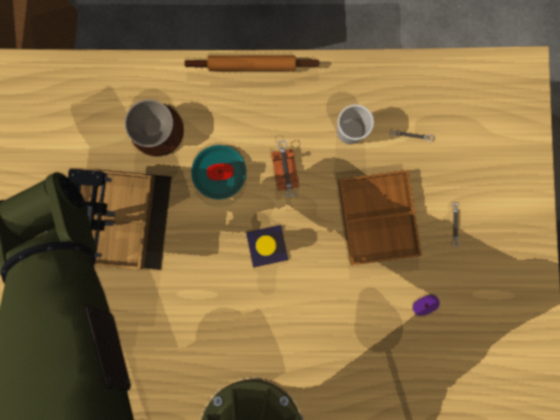

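Tray hangs level over the mat, parallel to it (parallax accounts for the offset at this height). Lower.

>>> step_arm --steps '[{"x":-0.002,"y":0.002,"z":0.016,"ax":-0.4,"ay":0.3,"az":0.2,"claw":0.004},{"x":-0.001,"y":0.001,"z":0.018,"ax":0,"ay":0,"az":0,"claw":0.004},{"x":0,"y":0,"z":0.016,"ax":0,"ay":0,"az":0,"claw":0.004},{"x":0,"y":0,"z":0.008,"ax":0,"ay":0,"az":0,"claw":0.004}]'

```text
time_s: 22.42
ee_pos: [0.5159, 0.3088, 0.0602]
eef_rot: [3.132, -0.007, 1.47]
force: [0.1, 0.2, -3.0]
grip_width: 0.0093
```

```bash
python3 go.py .514 .310 .0276 84.3 .025; python3 look.py 16 top side
python3 - <<'E'
from h import *
im=cv2.imread('pics/top16.png'); z=ctrl.get_obs()['ee_pos'][2]+.0056
o=ctrl.get_obs()
print(z)
overlay('top',im,[box(.513,.310,-5.7,.236,.194,.003),box(o['ee_pos'][0],o['ee_pos'][1],-5.7,.212,.17,z)],(60,260,140,290),3.5,'pics/o16.png')
overlay('side',cv2.imread('pics/side16.png'),[box(.513,.310,-5.7,.236,.194,.003),box(o['ee_pos'][0],o['ee_pos'][1],-5.7,.212,.17,z)],(160,360,260,420),3.5,'pics/o17.png')
E
```

```text
t 22.42 at [0.5159 0.3088 0.0602] rpy [179.4  -0.4  84.2] grip 0.0093 q [0.48 0.58 1.52 0.   1.03 0.58] F [ 0.1  0.2 -3. ]
x 0.000 y -0.001 z 0.016 az -0.0
x 0.000 y -0.001 z 0.016 az -0.0
full rotvec deg [ 0.6 -0.4 -0.1]
0.06617482395149267
```

View pics/o16.png

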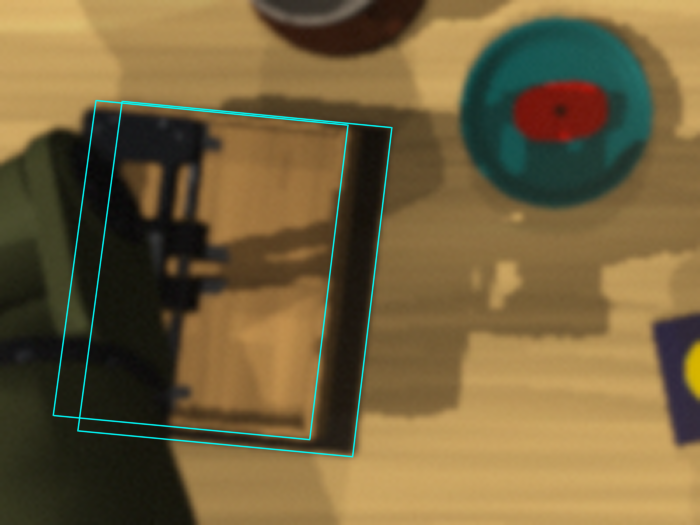

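View pics/o17.png

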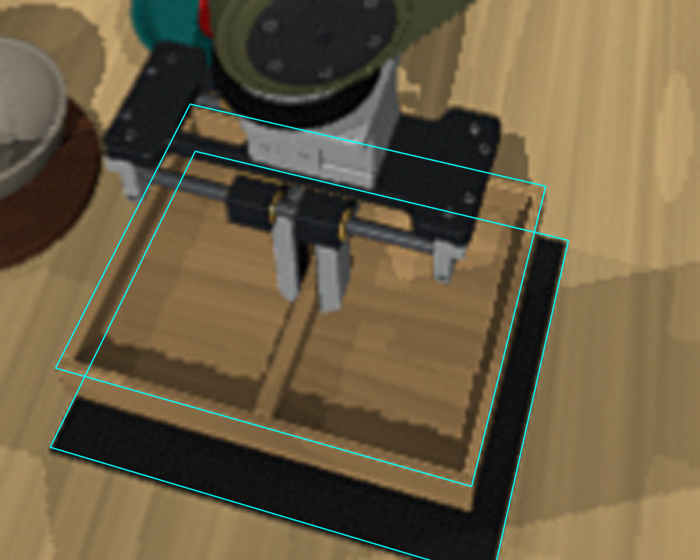

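>>> step_arm --steps '[{"x":0,"y":-0.002,"z":0.014,"ax":0.6,"ay":-0.4,"az":0,"claw":0.004},{"x":0,"y":-0.001,"z":0.01,"ax":0,"ay":0,"az":0,"claw":0.004}]'

```text
time_s: 22.68
ee_pos: [0.5147, 0.31, 0.0392]
eef_rot: [3.139, -0.002, 1.47]
force: [0.2, -0.7, -2.5]
grip_width: 0.0096
```

```bash
python3 go.py .514 .310 .0276 84.3 .025
```

```text
t 22.68 at [0.5147 0.31   0.0392] rpy [ 1.798e+02 -1.000e-01  8.420e+01] grip 0.0096 q [0.48 0.61 1.53 0.   1.   0.58] F [ 0.2 -0.7 -2.5]
x -0.000 y -0.001 z 0.012 az -0.1
full rotvec deg [ 0.2 -0.1 -0.1]
```

>>> step_arm --steps '[{"x":0,"y":-0.001,"z":0.007,"ax":0.2,"ay":0,"az":0,"claw":0.004},{"x":0,"y":-0.001,"z":0.003,"ax":0,"ay":0,"az":0,"claw":0.004}]'

```text
time_s: 22.85
ee_pos: [0.5124, 0.3103, 0.0276]
eef_rot: [-3.14, -0.002, 1.47]
force: [1.8, -0.9, -0.1]
grip_width: 0.0095
```

```bash
python3 go.py .514 .310 .0276 84.3 .025
```

```text
t 22.85 at [0.5124 0.3103 0.0276] rpy [-1.799e+02 -1.000e-01  8.420e+01] grip 0.0095 q [0.48 0.62 1.53 0.   0.99 0.58] F [ 1.8 -0.9 -0.1]
x -0.000 y 0.002 z -0.000 az -0.1
full rotvec deg [-0.1 -0.1 -0.1]
```

>>> step_arm --steps '[{"x":0,"y":0,"z":0.002,"ax":0,"ay":0,"az":0,"claw":0.004}]'

```text
time_s: 22.93
ee_pos: [0.5125, 0.3103, 0.0274]
eef_rot: [-3.14, -0.002, 1.47]
force: [-22.4, -12.3, 55.2]
grip_width: 0.0094
```

>>> step_arm --steps '[{"x":0,"y":0,"z":0,"ax":0,"ay":0,"az":0,"claw":0.034},{"x":0,"y":0,"z":0,"ax":0,"ay":0,"az":0,"claw":0.034},{"x":0,"y":0,"z":0,"ax":0,"ay":0,"az":0,"claw":0.034},{"x":0,"y":0,"z":-0.02,"ax":0,"ay":0,"az":0,"claw":0.034},{"x":0,"y":0,"z":-0.035,"ax":0,"ay":0,"az":0,"claw":0.034}]'

```text
time_s: 23.35
ee_pos: [0.5104, 0.3095, 0.0792]
eef_rot: [-3.134, 0.002, 1.471]
force: [-0.2, 0.3, 0.1]
grip_width: 0.0337
```

>>> step_arm --steps '[{"x":0,"y":0,"z":-0.04,"ax":0,"ay":0,"az":0,"claw":0.034},{"x":0,"y":0,"z":-0.04,"ax":0,"ay":0,"az":0,"claw":0.034},{"x":-0.02,"y":0,"z":-0.03,"ax":0,"ay":0,"az":0,"claw":0.034},{"x":-0.03,"y":-0.03,"z":0,"ax":0,"ay":0,"az":0,"claw":0.034},{"x":-0.03,"y":-0.03,"z":0,"ax":0,"ay":0,"az":0,"claw":0.034}]'

```text
time_s: 23.77
ee_pos: [0.4462, 0.2377, 0.1998]
eef_rot: [3.14, -0.003, 1.473]
force: [-0.0, -0.5, -0.3]
grip_width: 0.0342
```

>>> step_arm --steps '[{"x":-0.03,"y":-0.03,"z":0,"ax":0,"ay":0,"az":0,"claw":0.034},{"x":-0.03,"y":-0.03,"z":0,"ax":0,"ay":0,"az":0,"claw":0.034},{"x":-0.03,"y":-0.02,"z":0,"ax":0,"ay":0,"az":0,"claw":0.034},{"x":-0.03,"y":0,"z":0,"ax":0,"ay":0,"az":0,"claw":0.034},{"x":-0.03,"y":0,"z":0,"ax":0,"ay":0,"az":0,"claw":0.034}]'

```text
time_s: 24.18
ee_pos: [0.3462, 0.0942, 0.1995]
eef_rot: [3.134, -0.006, 1.477]
force: [0.3, -0.4, 0.4]
grip_width: 0.034
```

>>> step_arm --steps '[{"x":-0.03,"y":0,"z":0,"ax":0,"ay":0,"az":0,"claw":0.034},{"x":-0.03,"y":0,"z":0,"ax":0,"ay":0,"az":0,"claw":0.034},{"x":-0.03,"y":0,"z":0,"ax":0,"ay":0,"az":0,"claw":0.034},{"x":-0.03,"y":0,"z":0,"ax":0,"ay":0,"az":0,"claw":0.034},{"x":-0.02,"y":0,"z":0,"ax":0,"ay":0,"az":0,"claw":0.034}]'

```text
time_s: 24.6
ee_pos: [0.3307, -0.0519, 0.2001]
eef_rot: [3.128, -0.005, 1.479]
force: [0.6, 0.1, -0.1]
grip_width: 0.034
```

```bash
python3 look.py 20 top side
python3 - <<'E'
from h import *
im=cv2.imread("pics/top20.png");H,S,V=hsvof(im)
u,v=np.meshgrid(np.arange(560),np.arange(420))
B=lambda a,b,c,d:(u>a)&(u<b)&(v>c)&(v<d)
print('cap',meas('top',(H>22)&(H<33)&(S>200)&B(240,295,220,270)&(V>120),.08))
print('rib',meas('top',((H<6)|(H>174))&(S>150)&B(195,245,145,195),.011))
print('tool',meas('top',(V<95)&(S<100)&B(270,305,140,200),.032))
polys=[box(.513,.310,-5.7,.236,.194,.003),box(.513,.310,-5.7,.212,.17,.033),box(.513,.310,-5.7,.010,.158,.032),box(.6368,-.0845,9.3,.1,.012,.032),box(.445,-.039,11.5,.09,.09,.008),circ(.445,-.039,.022,.08),circ(.633,.08,.034,.008)]
overlay('top',im,polys,(70,320,110,280),3.2,'pics/o20.png')
overlay('side',cv2.imread('pics/side20.png'),polys,(140,360,190,420),2.6,'pics/o21.png')
E
```

```text
cap (array([447.7, -39.6]), array([447.9, -39.2]), array([43.9, 41.3]), 89.9, 'pca', 87.6, 308)
rib (array([630.9,  78.9]), array([631.8,  78.4]), array([40.4, 65.1]), 0.3, 'pca', 96.1, 370)
tool (array([634.7, -85.3]), array([636.4, -85.1]), array([78.1,  8.4]), 8.9, 'pca', -171.0, 102)
```

View pics/o20.png

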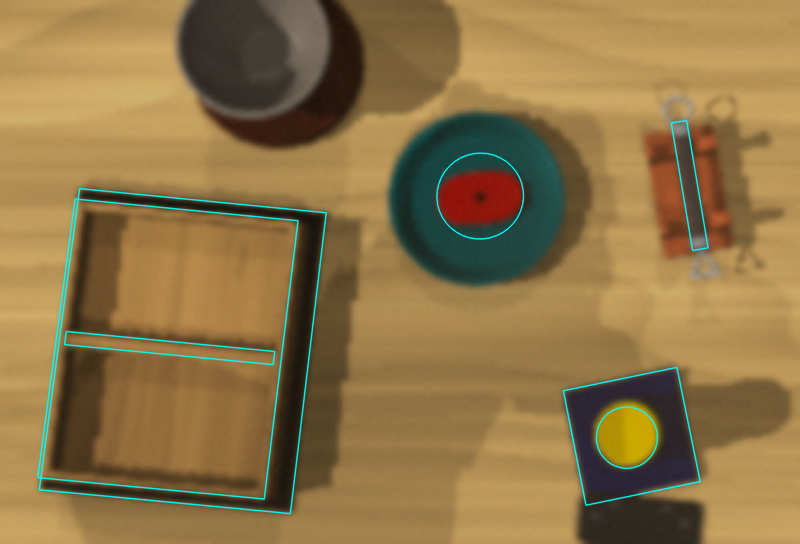

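View pics/o21.png

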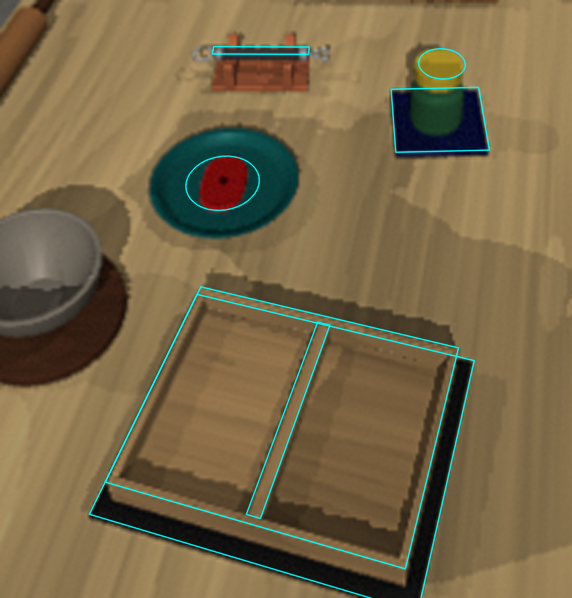

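All parts match their target overlays within about 3 mm. Let the arm settle, then hand in.

>>> step_arm --steps '[{"x":0,"y":0,"z":0,"ax":0,"ay":0,"az":0,"claw":0.034},{"x":0,"y":0,"z":0,"ax":0,"ay":0,"az":0,"claw":0.034}]'

```text
time_s: 24.87
ee_pos: [0.331, -0.052, 0.2002]
eef_rot: [3.127, -0.006, 1.474]
force: [-0.2, -0.0, -1.1]
grip_width: 0.0341
```

```bash
python3 -c "
from station import ticket; print(ticket.hand_in())"
```

```text
the job is handed in; nothing more can be done
None
```

I took the stack apart: the jar went to the tile, the rib to the plate, the tool to the rest and the emptied upper tray to the mat. I handed the job in at about 25 s; the hand-in gives no verdict.

**Checks:** in the last top and side pictures:
- **Jar:** it stands upright, about 3 mm from the tile's centre.
- **Rib:** it lies flat, about 2 mm from the plate's centre.
- **Tool:** it lies in both notches, about 2 mm off along and 1 mm across. Its direction is within 1° of the rest's.
- **Tray:** it sits on the mat parallel to its long side, within about 3 mm of centre. I judged this from the overlaid outline, not from a separate measurement.
- **Bowl and white pot:** no path came near them, and the bowl showed no shift in the pictures. I did not measure either one's final position.

No check failed or disagreed. The highest force I read at the wrist was about 60 N, as the tray touched the mat; the limit is 120 N. The gripper was open and clear of everything at the end.

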